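# Dry-fit the parts of a bench power supply on its three plates

## Robot

A 6-joint arm with a two-finger parallel gripper is mounted at the origin on the work surface. World frame = base frame: x ahead of the robot, y to its left, z up, the work surface at z = 0. Lengths are in m, angles in degrees, forces in N, time in s.
With the tool pointing down it reaches from about 0.375 to 0.9 m from the base axis. Payload 3.1 kg.
Tool frame: the origin (TCP) lies between the finger pads; the fingertips stand 22 mm ahead of it and the grasp point (between the pads) lies 3 mm ahead of it (bot.tip_extent is the distance from the TCP to the fingertips, in m); y points along the fingers, z is the direction in which the jaws open and shut, and the axes are right-handed (so a half turn about y gives the same grasp; the last joint's range is limited). The gripper opens to 87 mm and grips with 3 to 60 N. Pads are 19 mm wide; open, the fingers measure 117 mm over their backs; the gripper's body (75 mm by 190 mm) begins 51 mm behind the grasp point.
Start: joints at [-76.633, 30.224, 82.088, -0, 67.689, -10.227], TCP at [0.25, -0.573, 0.245] pointing down, gripper open.
Joint ranges: [-176.69, 176.69], [-43.24, 126.21], [12.49, 139.97], [-82, 262], [0, 151.66], [-163.58, 163.58]. Speed limits (degrees/s): [159.86, 159.86, 180, 180, 180, 180].

## Interface

Orientations are given as a 3x3 rotation matrix whose columns are the frame's x, y, z axes.
In Python, from rig import bot, eyes, models gives the robot as it stands. The module is installed in compiled form; this text tells all that it offers.
- The arm moves only by the tool arm_command, never from a script. Its arguments are lists of equal length, an entry for each row: "translation": the shift along the tool's x, y, z each as a share of 0.08 m, from -1 to 1, a list of three; "rotation": the turn, a rotation vector about the tool's x, y, z each as a share of 60 degrees, from -1 to 1, a list of three; "grip": the closure, from -1 (fully open) to 1 (shut), so that 0 is half open. In form: {"translation": [[x, y, z], ...], "rotation": [[rx, ry, rz], ...], "grip": [grip, ...]}. A call has 1 to 5 rows; each row is the pose to reach, as a shift and turn from the pose commanded when the call began, along the tool's axes at that moment; what a row does not reach only later rows make up. A row lasts 1/10 s, in which the tool goes at most 50 mm and 8.59 degrees, less where a joint would pass 70% of its speed; a pose out of reach is approached as far as the arm can. A call with a number of a shift or a turn outside -1 to 1 is refused whole. A call with a gripper value outside its range is refused whole. The fingers move at their own pace and stop on an object; the grip force is fixed at half the most. Time passes only in rows, so rows that repeat a pose let the fingers close. It gives the time, the measured TCP pose, the force and the opening at its end, in the units of the state.
- bot.read_state(): the state, without advancing time (a new reading comes with each control period).
- eyes.capture(name): name is "scene" or "side" or "wrist"; returns a dict with "image" (480x640x3 uint8, blue, green, red), "mtx" (3x3 intrinsics, pixels), "rvec" (rotation vector, rad) and "tvec" (3), from world to camera coordinates, as OpenCV has them; the wrist camera has in their place "hand_eye" (4x4, takes a point from camera to tool coordinates, whose origin is the TCP and whose axes are the tool frame's). Camera axes: x right, y down, z forward; pixel columns grow to the right and rows downward; lengths in m; the calibration is good to about 2 mm. A picture is of the moment at which its call begins: read the wrist's pose just before it. There is no depth.
- bot.hand_in(): hands the job in, once; it reports no verdict.
Trained networks look in the newest picture that a camera, given by its name, has taken for a name from the list of things; names that differ only in an ending like _2 or _b are one class to them, and where a whole thing is asked for, a point or a joint stands for the part that bears it (a point fixed in the world has none). Each returns a list of dicts, best first, with "conf" (0 to 1); they miss things now and then, are a little off and sometimes report something else, mostly with a low value. They report only what shows in the picture. A call takes as long as a camera call. They do not tell look-alikes from the thing itself.
- models.recognise(camera, thing): "extent" ([left, top, right, bottom] as shares, 0 to 1, of the picture: columns of its width, rows of its height, round what is visible of it).
- models.spot_point(camera, thing): "point" ([column, row] as shares, 0 to 1, of the picture: columns of its width, rows of its height: a listed point, or the origin of a listed thing).
The state is a dict: "time_s": time; "joint_positions": joint angles; "qvel": joint speeds; "tau": joint torques, N m; "position": TCP position; "tcp_rot": TCP orientation; "force": force on the tool from outside, world axes, zero at the start; "moment": the same for the moment, N m; "opening": opening from 0.0 (shut) to 1.0 (fully open).
Only numpy, scipy, OpenCV 4.12 (cv2) and the standard library are available. Lean on these libraries where they do the work, as an engineer would, in place of code of your own. Each camera call takes 0.05 s, during which the arm holds its last target. There are 200 camera calls.

## Task

Dry-fit the power supply on its three metal plates: lower the copper ring transformer over the upright stud so it lies flat on its plate, then put the flanged clamp over the stud on top of it, hub up. Stand the big black capacitor midway between the heatsink and the terminal block on their plate. On the plate with the steel filter can in the middle, stand the white relay to the left of the can and the small black capacitor to its right (left and right as the robot sees them, looking out from its base), each upright in the middle of the bare end; let go of everything.

Things in the scene. Friction and masses are not known exactly. Their poses are not given: they have to be found in the camera images.
- toroid: Ring transformer, loose: copper-coloured flat ring, outside diameter 62 mm (63.5 over the wire turns), hole 22 mm, 28 mm high, about 0.3 kg, lying flat. Origin: centre of its underside, z up.
- clamp: Clamp, loose: aluminium flange 50 mm in diameter and 6 mm thick, with a hub of 26 mm diameter standing on its middle, 26 mm high in all; a 15 mm bore goes right through. Lies flange down, hub up. Grip it by the hub. Origin: centre of its underside, z up.
- big_cap: Big capacitor, loose: black upright cylinder with an aluminium top, 36 mm in diameter, 52 mm high. Origin: centre of its underside, z up.
- small_cap: Small capacitor, loose: black upright cylinder with an aluminium top, 22 mm in diameter, 34 mm high. Origin: centre of its underside, z up.
- relay: Relay, loose: white box with a grey top, 30 mm along its x, 26 mm along its y, 38 mm high. Origin: centre of its underside, z up.
- stud_plate: Fixed square aluminium plate, 90 x 90 mm, 4 mm thick, with one upright steel stud of 11 mm diameter in its middle; the stud's tapered tip is 52 mm above the plate's underside. Origin: centre of the plate's underside (on the stud's axis), z up. The plate lies on the table, turned by up to 0.2 rad.
- rectifier_plate: Fixed aluminium plate, 64 (x) x 164 (y) x 4 mm. At its left end (y = +63 mm) a dark finned heatsink 34 mm wide, top 40 mm above the table; at its right end (y = -63 mm) a grey terminal block 34 mm wide, 36 mm. 92 mm of bare plate between; big capacitor goes at the origin. Origin: centre of plate's underside; x away from the robot, y to its left, turned up to 0.2 rad.
- filter_plate: Fixed aluminium plate, 64 (x) x 190 (y) x 4 mm, with a steel filter can (50 x 40 mm, terminals up to 43 mm above the table) in its middle. The bare ends are 75 mm wide, centred at y = +57.5 mm (robot's left: relay) and y = -57.5 mm (small capacitor). Origin: centre of the plate's underside; x away from the robot, y to its left, turned up to 0.2 rad.
Not all that is in view belongs to the job. What is shaped like the relay but purple is not meant.

How it is judged:
By the outcome, as a careful person would: the job done as asked, in the order asked, and still so for the second after the job is handed in, with the robot touching nothing.
It also fails if it takes over 125 s, if anything falls off the work surface, if the arm or the gripper's body presses on something with over 40 N, if the wrist force passes 120 N, or if a joint passes its speed limit or range.

## Working session

There is one attempt and no reset: what is moved stays moved. The work goes in short steps, Python scripts to look and compute and a tool call to move; the robot and the scene stay as the last step left them, time stands still between calls to the robot, and variables do not carry over. Pictures are saved under pics/ and viewed, about 12 in all and at most 16, crops included, and the job is handed in when it is done.

Besides the shell and the picture viewer there is one more tool, called after "Call:" in YAML: its name, and indented under it one key for each argument. arm_command: Moves the arm, as the interface text tells. Shift numbers are shares of 0.08 m and turn numbers shares of 60 degrees, none past 1 either way. Its arguments: {"type":"object","properties":{"translation":{"type":"array"},"rotation":{"type":"array"},"grip":{"type":"array"}},"required":["translation","rotation","grip"]}

```bash
mkdir -p pics; cat > h.py <<'E'
import numpy as np, cv2, json
from rig import bot, eyes, models
def cam(n):
    st=bot.read_state(); c=eyes.capture(n)
    K=np.array(c["mtx"],float)
    if "hand_eye" in c:
        T=np.eye(4);T[:3,:3]=np.array(st["tcp_rot"]);T[:3,3]=st["position"]
        X=T@np.array(c["hand_eye"]); R=X[:3,:3].T; t=-R@X[:3,3]
    else:
        R=cv2.Rodrigues(np.array(c["rvec"],float))[0]; t=np.array(c["tvec"],float).ravel()
    return c["image"],K,R,t
def proj(P,K,R,t):
    p=K@(R@np.array(P,float)+t); return p[:2]/p[2]
def back(uv,z,K,R,t):
    d=R.T@np.linalg.inv(K)@np.array([uv[0],uv[1],1.]); o=-R.T@t
    return o+d*(z-o[2])/d[2]
NAMES=["toroid","clamp","big_cap","small_cap","relay","stud_plate","rectifier_plate","filter_plate"]
def detect(n,K,R,t,names=NAMES,z=None):
    for m in names:
        zz=0 if z is None else z
        for d in models.spot_point(n,m)[:3]:
            uv=np.array(d["point"])*[640,480]
            print(n,m,"pt",uv.round(),np.round(back(uv,zz,K,R,t),4)[:2],round(d["conf"],2))
        for d in models.recognise(n,m)[:3]:
            print("   box",(np.array(d["extent"])*[640,480,640,480]).round(),round(d["conf"],2))
E
python3 - <<'E'
from h import *
for n in ["scene","side","wrist"]:
    im,K,R,t=cam(n); cv2.imwrite(f"pics/{n}0.png",im)
    print(n,"cam at",np.round(-R.T@t,3), K[0,0])
    if n!="wrist": detect(n,K,R,t)
s=bot.read_state(); print(s["time_s"],np.round(s["tcp_rot"],3),s["position"],s["opening"])
E
```

```text
scene cam at [ 0.958 -0.549  0.635] 562.8470448070107
scene toroid pt [164. 345.] [ 0.4718 -0.2892] 0.82
scene toroid pt [377. 161.] [0.4658 0.2806] 0.44
scene toroid pt [434. 204.] [0.6261 0.2204] 0.2
   box [139. 314. 184. 364.] 0.69
scene clamp pt [342. 190.] [0.4637 0.1601] 0.84
   box [332. 172. 358. 194.] 0.78
scene big_cap pt [377. 160.] [0.4639 0.2819] 0.92
scene big_cap pt [369. 273.] [0.6274 0.0028] 0.64
scene big_cap pt [280. 224.] [0.4325 0.0131] 0.3
   box [368. 135. 388. 162.] 0.57
scene small_cap pt [218. 283.] [ 0.4469 -0.1551] 0.88
   box [209. 259. 228. 286.] 0.56
scene relay pt [315. 247.] [5.201e-01 4.000e-04] 0.82
scene relay pt [278. 227.] [0.4364 0.0036] 0.62
   box [140. 315. 182. 361.] 0.74
   box [269. 205. 288. 238.] 0.68
   box [307. 224. 325. 253.] 0.57
scene stud_plate pt [368. 273.] [6.268e-01 1.000e-04] 0.61
   box [328. 246. 405. 300.] 0.97
   box [370. 135. 390. 162.] 0.5
scene rectifier_plate pt [284. 355.] [ 0.62   -0.2021] 0.76
   box [223. 298. 342. 404.] 0.56
scene filter_plate pt [433. 209.] [0.63   0.2072] 0.84
   box [396. 175. 469. 244.] 0.9
[... 573 characters left out ...]
 0.0023] 0.79
side relay pt [301. 270.] [ 0.5173 -0.0092] 0.66
   box [240. 249. 268. 276.] 0.83
   box [289. 244. 313. 273.] 0.77
side stud_plate pt [367. 261.] [ 0.6252 -0.0019] 0.94
   box [333. 235. 405. 287.] 0.91
side rectifier_plate pt [352. 171.] [0.6327 0.2186] 0.7
side rectifier_plate pt [390. 373.] [ 0.6238 -0.2067] 0.62
   box [368. 310. 416. 429.] 0.58
side filter_plate pt [352. 175.] [0.6302 0.2076] 0.62
side filter_plate pt [369. 261.] [ 0.6272 -0.0014] 0.15
   box [325. 139. 384. 209.] 0.73
wrist cam at [ 0.316 -0.545  0.385] 355.2824028432603
1.75 [[-0.916  0.     0.4  ]
 [-0.4    0.    -0.916]
 [-0.    -1.    -0.   ]] [ 0.2501738  -0.57270642  0.24453907] 1.0012685636161467
```

View pics/scene0.png

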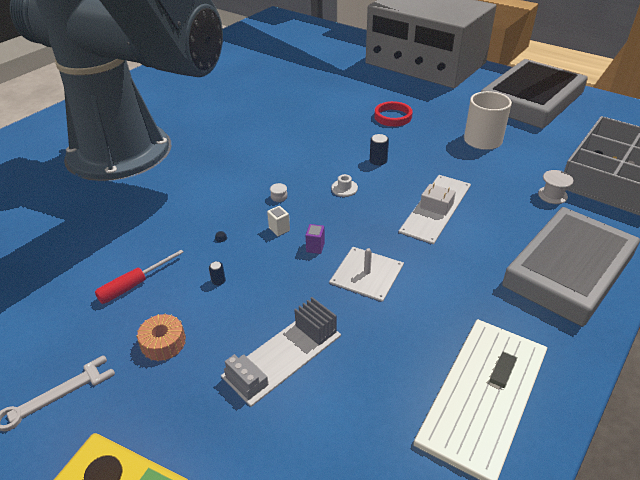

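View pics/side0.png

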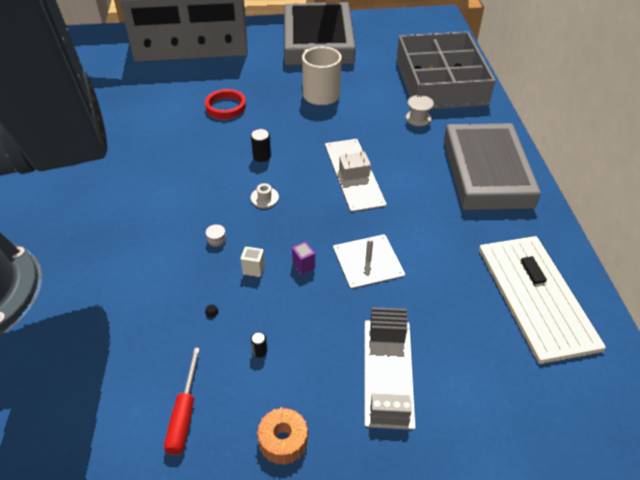

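The scene view shows the copper ring at (161,337), small cap (217,273), white relay (279,220), purple decoy (315,238), clamp (345,186) and big cap (379,150). The plates are at (368,273), (284,355) and (435,208). The networks agree between both cameras to a few mm. First I'll turn the jaws to lie along world x.

Call:
arm_command:
  translation:
    - [-0.19, 0, -0.08]
    - [-0.38, 0, -0.16]
    - [-0.57, 0, -0.25]
    - [-0.76, 0, -0.33]
    - [-0.93, 0, -0.41]
  rotation:
    - [0, -0.14, 0]
    - [0, -0.28, 0]
    - [0, -0.42, 0]
    - [0, -0.56, 0]
    - [0, -0.7, 0]
  grip: [-1, -1, -1, -1, -1]

```text
time_s: 2.25
position: [0.3057, -0.5123, 0.2446]
tcp_rot: [[-0.408, 0.0, 0.913], [-0.913, -0.0, -0.408], [-0.0, -1.0, 0.0]]
force: [-0.7, 0.2, 0.2]
opening: 1.0
```

Call:
arm_command:
  translation:
    - [-0.2, 0, 0]
    - [-0.4, 0, 0]
    - [-0.6, 0, 0]
    - [-0.8, 0, 0]
    - [-0.8, 0, 0]
  rotation:
    - [0, -0.14, 0]
    - [0, -0.28, 0]
    - [0, -0.407, 0]
    - [0, -0.407, 0]
    - [0, -0.407, 0]
  grip: [-1, -1, -1, -1, -1]

```text
time_s: 2.75
position: [0.3323, -0.4525, 0.2445]
tcp_rot: [[-0.001, -0.0, 1.0], [-1.0, 0.002, -0.001], [-0.002, -1.0, -0.0]]
force: [0.3, 0.0, 0.5]
opening: 1.001
```

```bash
python3 -c "
from h import *
s=bot.read_state(); print(s['time_s'],np.round(s['tcp_rot'],4),np.round(s['position'],4),s['joint_positions'],s['force'])"
```

```text
2.75 [[-7.0e-04 -3.0e-04  1.0e+00]
 [-1.0e+00  1.6e-03 -7.0e-04]
 [-1.6e-03 -1.0e+00 -3.0e-04]] [ 0.3323 -0.4525  0.2445] [-6.51242867e+01  2.53494682e+01  9.12846363e+01  2.90810724e-02
  6.34573773e+01 -6.50977654e+01] [0.26241429 0.03190671 0.52260128]
```

Call:
arm_command:
  translation:
    - [-0.2, 0.1, 0.3]
    - [-0.4, 0.2, 0.6]
    - [-0.515, 0.28, 0.87]
  rotation:
    - [0, 0, 0]
    - [0, 0, 0]
    - [0, 0, 0]
  grip: [-1, -1, -1]

```text
time_s: 3.05
position: [0.4018, -0.413, 0.2219]
tcp_rot: [[-0.003, -0.0, 1.0], [-1.0, 0.0, -0.003], [-0.0, -1.0, -0.0]]
force: [-0.1, 0.2, 0.5]
opening: 1.002
```

Call:
arm_command:
  translation:
    - [-0.2, 0.1, 0.3]
    - [-0.4, 0.2, 0.6]
    - [-0.515, 0.28, 0.87]
    - [-0.515, 0.28, 0.87]
  rotation:
    - [0, 0, 0]
    - [0, 0, 0]
    - [0, 0, 0]
    - [0, 0, 0]
  grip: [-1, -1, -1, -1]

```text
time_s: 3.45
position: [0.4728, -0.3713, 0.1988]
tcp_rot: [[0.001, 0.0, 1.0], [-1.0, 0.0, 0.001], [-0.0, -1.0, 0.0]]
force: [-0.5, 0.1, -0.8]
opening: 1.001
```

```bash
python3 - <<'E'
from h import *
im,K,R,t=cam("wrist"); cv2.imwrite("pics/w1.png",im)
print(bot.read_state()["position"],"cam",-R.T@t, "axis",R[2])
detect("wrist",K,R,t,["toroid","small_cap","rectifier_plate"])
E
```

```text
[ 0.47158824 -0.37208348  0.19924453] cam [ 0.47289672 -0.30062121  0.33924078] axis [ 8.31752343e-04 -2.60823729e-01 -9.65386084e-01]
   box [283.  93. 358. 165.] 0.56
wrist rectifier_plate pt [494.  28.] [ 0.6195 -0.205 ] 0.66
   box [436.   1. 545. 134.] 0.9
```

View pics/w1.png

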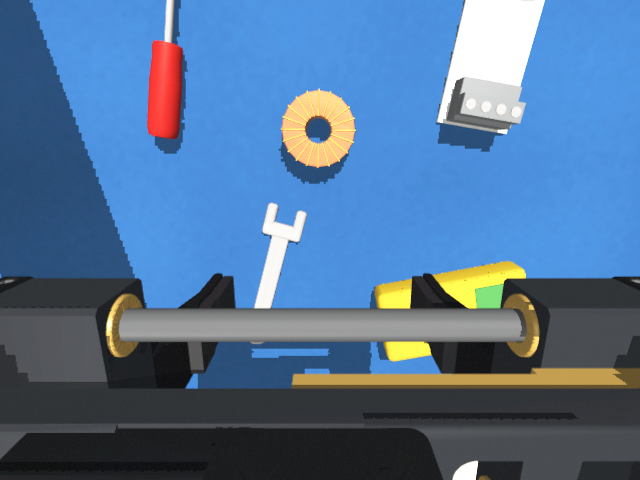

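The ring is centred at about (318,128), with its hole at (318,129). The rectifier plate's right end is at the upper right.

```bash
python3 - <<'E'
from h import *
im,K,R,t=cam("wrist")
hsv=cv2.cvtColor(im,cv2.COLOR_BGR2HSV)
m=cv2.inRange(hsv,(5,90,80),(25,255,255)); m[:, :250]=0; m[:,400:]=0; m[190:]=0
m=cv2.morphologyEx(m,cv2.MORPH_CLOSE,np.ones((3,3)))
c=max(cv2.findContours(m,cv2.RETR_EXTERNAL,cv2.CHAIN_APPROX_NONE)[0],key=cv2.contourArea)
(u,v),(w,h),a=cv2.fitEllipse(c); print(u,v,w,h, cv2.boundingRect(c))
# predicted silhouette fit
from scipy.optimize import minimize
th=np.linspace(0,2*np.pi,72)
def box(x):
    P=[proj([x[0]+.0315*np.cos(a),x[1]+.0315*np.sin(a),z],K,R,t) for a in th for z in(0.002,.026)]
    P=np.array(P);return np.r_[P.min(0),P.max(0)]
b=cv2.boundingRect(c); obs=np.array([b[0],b[1],b[0]+b[2],b[1]+b[3]])
r=minimize(lambda x:((box(x)-obs)**2).sum(),[.471,-.288],method="Nelder-Mead"); print(r.x,r.fun,box(r.x),obs)
print(back((318,128),.028,K,R,t))
E
```

```text
320.87335205078125 126.16820526123047 71.8166732788086 75.6162109375 (285, 87, 74, 79)
[ 0.47030683 -0.28893539] 0.481512862419292 [284.69534554  87.36805125 359.31037063 165.60388528] [285  87 359 166]
[ 0.46694189 -0.28936716  0.028     ]
```

Call:
arm_command:
  translation:
    - [-0.35, 0.15, 0]
    - [-0.7, 0.3, 0]
    - [-1, 0.5, 0]
  rotation:
    - [0, 0, 0]
    - [0, 0, 0]
    - [0, 0, 0]
  grip: [-1, -1, -1]

```text
time_s: 4.15
position: [0.4706, -0.2919, 0.1601]
tcp_rot: [[-0.001, 0.001, 1.0], [-1.0, -0.001, -0.001], [0.001, -1.0, 0.001]]
force: [-0.5, 0.0, 0.1]
opening: 1.001
```

Call:
arm_command:
  translation:
    - [-0.03, 0.4, 0]
    - [-0.03, 0.8, 0]
    - [-0.03, 0.8, 0]
  rotation:
    - [0, 0, 0]
    - [0, 0, 0]
    - [0, 0, 0]
  grip: [-1, -1, -1]

```text
time_s: 4.45
position: [0.4685, -0.288, 0.0927]
tcp_rot: [[-0.0, -0.006, 1.0], [-1.0, 0.005, -0.0], [-0.005, -1.0, -0.006]]
force: [-0.5, 0.6, -0.6]
opening: 1.003
```

```bash
python3 - <<'E'
from h import *
im,K,R,t=cam("wrist"); cv2.imwrite("pics/w2.png",im)
print(bot.read_state()["position"])
E
```

```text
[ 0.46964868 -0.289172    0.09455526]
```

View pics/w2.png

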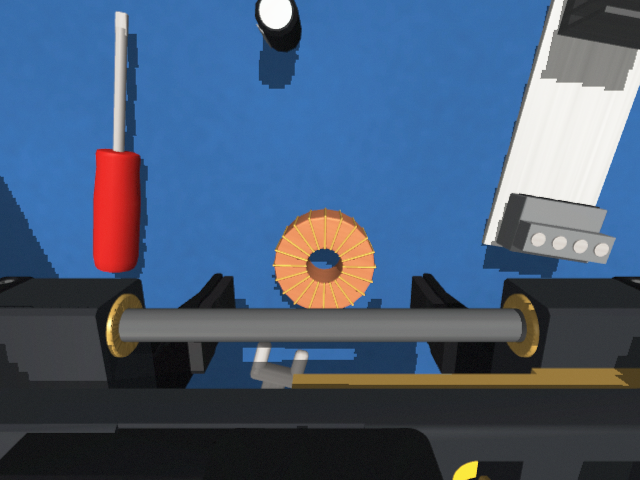

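The ring sits centred between the fingers (325 against a finger midpoint of 323), so I'll descend and grip it.

Call:
arm_command:
  translation:
    - [0, 0.3, 0.01]
    - [0, 0.6, 0.01]
    - [0, 0.84, 0.01]
    - [0, 0.84, 0.01]
  rotation:
    - [0, 0, 0]
    - [0, 0, 0]
    - [0, 0, 0]
    - [0, 0, 0]
  grip: [-1, -1, -1, -1]

```text
time_s: 4.9
position: [0.4713, -0.2901, 0.0283]
tcp_rot: [[-0.001, -0.001, 1.0], [-1.0, 0.001, -0.001], [-0.001, -1.0, -0.001]]
force: [0.2, 0.1, 0.4]
opening: 1.004
```

Call:
arm_command:
  translation:
    - [0, 0, 0]
    - [0, 0, 0]
    - [0, 0, 0]
    - [0, 0, 0]
    - [0, 0, 0]
  rotation:
    - [0, 0, 0]
    - [0, 0, 0]
    - [0, 0, 0]
    - [0, 0, 0]
    - [0, 0, 0]
  grip: [1, 1, 1, 1, 1]

```text
time_s: 5.4
position: [0.4713, -0.2899, 0.0294]
tcp_rot: [[0.001, -0.0, 1.0], [-1.0, -0.0, 0.001], [0.0, -1.0, -0.0]]
force: [-2.0, -0.7, 6.4]
opening: 0.686
```

Call:
arm_command:
  translation:
    - [0, 0, 0]
    - [0, 0, 0]
  rotation:
    - [0, 0, 0]
    - [0, 0, 0]
  grip: [1, 1]

```text
time_s: 5.6
position: [0.4713, -0.2899, 0.0294]
tcp_rot: [[0.001, -0.0, 1.0], [-1.0, -0.0, 0.001], [0.0, -1.0, -0.0]]
force: [-1.9, -0.8, 6.1]
opening: 0.69
```

Call:
arm_command:
  translation:
    - [0, -0.2, 0]
    - [0, -0.5, 0]
    - [0, -0.9, 0]
  rotation:
    - [0, 0, 0]
    - [0, 0, 0]
    - [0, 0, 0]
  grip: [1, 1, 1]

```text
time_s: 5.9
position: [0.4706, -0.2887, 0.0997]
tcp_rot: [[-0.0, -0.003, 1.0], [-1.0, 0.003, -0.0], [-0.003, -1.0, -0.003]]
force: [0.7, -0.8, -3.1]
opening: 0.692
```

Call:
arm_command:
  translation:
    - [-0.3, -0.1, 0.3]
    - [-0.6, -0.2, 0.6]
    - [-1, -0.25, 0.97]
  rotation:
    - [0, 0, 0]
    - [0, 0, 0]
    - [0, 0, 0]
  grip: [1, 1, 1]

```text
time_s: 6.2
position: [0.5497, -0.2098, 0.1211]
tcp_rot: [[-0.002, 0.001, 1.0], [-1.0, -0.001, -0.002], [0.001, -1.0, 0.001]]
force: [0.0, -1.1, -3.3]
opening: 0.692
```

Call:
arm_command:
  translation:
    - [-0.3, -0.1, 0.3]
    - [-0.6, -0.2, 0.6]
    - [-1, -0.25, 0.97]
    - [-1, -0.25, 0.97]
    - [-1, -0.25, 0.97]
  rotation:
    - [0, 0, 0]
    - [0, 0, 0]
    - [0, 0, 0]
    - [0, 0, 0]
    - [0, 0, 0]
  grip: [1, 1, 1, 1, 1]

```text
time_s: 6.7
position: [0.6266, -0.1283, 0.1398]
tcp_rot: [[0.003, -0.002, 1.0], [-1.0, 0.0, 0.003], [-0.0, -1.0, -0.002]]
force: [-0.4, -1.2, -4.5]
opening: 0.691
```

```bash
python3 - <<'E'
from h import *
im,K,R,t=cam("wrist"); cv2.imwrite("pics/w3.png",im)
np.savez("w3.npz",K=K,R=R,t=t)
s=bot.read_state();print(s["position"],s["opening"],s["force"])
detect("wrist",K,R,t,["stud_plate","toroid"])
E
```

```text
[ 0.6257249  -0.12913278  0.13953841] 0.695744957693068 [-0.78941852  0.18865364 -3.95571156]
wrist stud_plate pt [321.  68.] [ 0.6256 -0.0044] 0.88
   box [248.   1. 396. 142.] 0.73
wrist toroid pt [323. 285.] [ 0.6272 -0.1723] 0.82
   box [254. 227. 392. 368.] 0.71
```

View pics/w3.png

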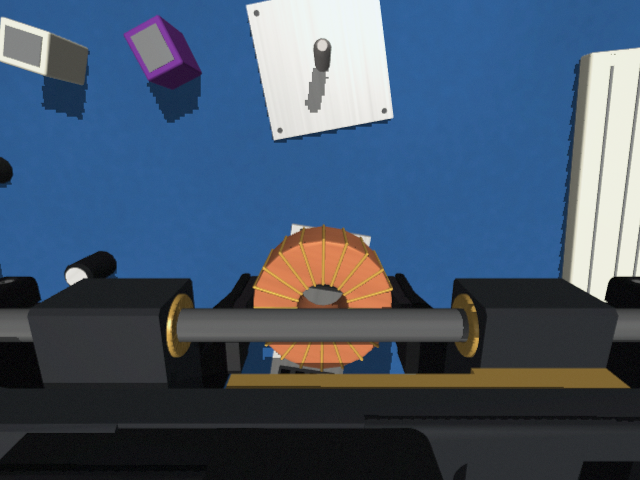

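The held ring spans columns 254–392 and rows 226–368. The stud's tip is at about (322,44) and its foot at about (322,70). Next I'll fit both.

```bash
python3 - <<'E'
from h import *
from scipy.optimize import minimize
d=np.load("w3.npz");K,R,t=d["K"],d["R"],d["t"]
print("tip",back((322,44),.052,K,R,t),"foot",back((322,69),.004,K,R,t))
th=np.linspace(0,2*np.pi,72)
obs=np.array([254,226,392,368])
def box(x):
    P=np.array([proj([x[0]+.0315*np.cos(a),x[1]+.0315*np.sin(a),z],K,R,t) for a in th for z in(x[2]+.002,x[2]+.026)])
    return np.r_[P.min(0),P.max(0)]
r=minimize(lambda x:((box(x)-obs)**2).sum(),[.626,-.13,.11],method="Nelder-Mead"); print(r.x,r.fun,box(r.x))
for n in ["scene","side"]:
    im,K,R,t=cam(n)
    for m in ["stud_plate"]:
        print(n,[ (np.array(q["point"])*[640,480],back(np.array(q["point"])*[640,480],0,K,R,t)[:2]) for q in models.spot_point(n,m)[:1]])
    cv2.imwrite(f"pics/{n}_stud.png",cv2.resize(im[220:310,310:420],None,fx=5,fy=5,interpolation=cv2.INTER_CUBIC))
E
```

```text
tip [ 0.62614532 -0.00162801  0.052     ] foot [ 0.62605624 -0.00589718  0.004     ]
[ 0.62708744 -0.12852707  0.10684116] 2.1125904709366483 [253.29580746 226.76583667 392.70346361 367.26833309]
scene [(array([368.128, 272.304]), array([0.62562012, 0.00230988]))]
side [(array([366.912, 259.008]), array([0.62514525, 0.00260895]))]
```

Call:
arm_command:
  translation:
    - [-0.3, 0.15, 0]
    - [-0.6, 0.3, 0]
    - [-0.9, 0.44, 0]
    - [-0.9, 0.44, 0]
    - [-0.9, 0.44, 0]
  rotation:
    - [0, 0, 0]
    - [0, 0, 0]
    - [0, 0, 0]
    - [0, 0, 0]
    - [0, 0, 0]
  grip: [1, 1, 1, 1, 1]

```text
time_s: 7.65
position: [0.6268, -0.0576, 0.1052]
tcp_rot: [[0.001, -0.0, 1.0], [-1.0, -0.0, 0.001], [0.0, -1.0, -0.0]]
force: [-0.6, -0.5, -3.2]
opening: 0.69
```

```bash
python3 - <<'E'
from h import *
im,K,R,t=cam("wrist"); cv2.imwrite("pics/w4.png",im)
np.savez("w4.npz",K=K,R=R,t=t)
s=bot.read_state();print(s["position"],s["opening"],s["force"])
detect("wrist",K,R,t,["stud_plate","toroid"])
E
```

```text
[ 0.62732011 -0.05835566  0.10567447] 0.6923764339200753 [ 0.39718278 -0.4773943  -2.69117221]
wrist stud_plate pt [323. 169.] [ 0.6275 -0.0034] 0.98
wrist toroid pt [322. 284.] [ 0.6267 -0.087 ] 0.75
   box [254. 226. 397. 370.] 0.58
```

View pics/w4.png

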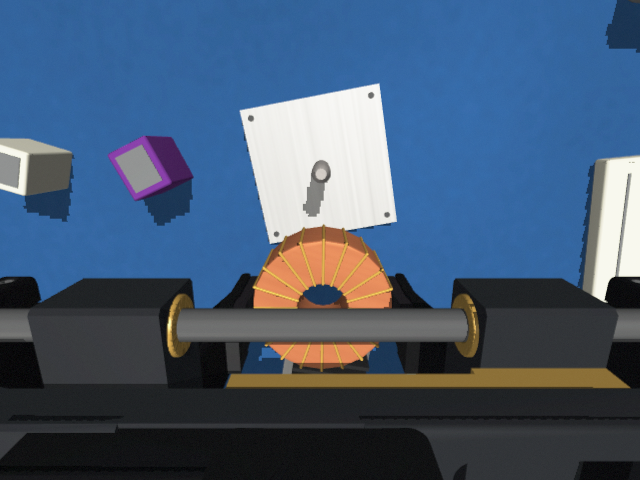

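The stud's tip is at (321,173). The plate's corners are at (241,110), (380,84), (397,221) and (270,243).

```bash
python3 - <<'E'
from h import *
d=np.load("w4.npz");K,R,t=d["K"],d["R"],d["t"]
print("tip",back((321,173),.052,K,R,t))
C=np.array([back(p,.004,K,R,t) for p in [(241,110),(380,84),(397,221),(270,243)]]);print(C.round(4),C.mean(0))
Hs=np.array([back(p,.004,K,R,t) for p in [(251,118),(371,95),(387,214),(276,234)]]);print(Hs.mean(0))
E
```

```text
tip [ 0.62624038 -0.00188745  0.052     ]
[[ 0.5748  0.0341  0.004 ]
 [ 0.6632  0.0496  0.004 ]
 [ 0.6788 -0.0384  0.004 ]
 [ 0.5901 -0.0544  0.004 ]] [ 0.62673521 -0.00225654  0.004     ]
[ 0.62623522 -0.0022142   0.004     ]
```

Call:
arm_command:
  translation:
    - [-0.3, 0, 0]
    - [-0.69, 0, -0.01]
    - [-0.69, 0, -0.01]
    - [-0.69, 0, -0.01]
    - [-0.69, 0, -0.01]
  rotation:
    - [0, 0, 0]
    - [0, 0, 0]
    - [0, 0, 0]
    - [0, 0, 0]
    - [0, 0, 0]
  grip: [1, 1, 1, 1, 1]

```text
time_s: 8.4
position: [0.6264, -0.0035, 0.1057]
tcp_rot: [[-0.0, 0.001, 1.0], [-1.0, -0.001, -0.0], [0.001, -1.0, 0.001]]
force: [-0.1, -0.2, -2.2]
opening: 0.693
```

Call:
arm_command:
  translation:
    - [0, 0.2, 0]
    - [0, 0.35, 0]
    - [0, 0.5, 0]
    - [0, 0.5, 0]
  rotation:
    - [0, 0, 0]
    - [0, 0, 0]
    - [0, 0, 0]
    - [0, 0, 0]
  grip: [1, 1, 1, 1]

```text
time_s: 8.8
position: [0.6244, -0.0029, 0.0631]
tcp_rot: [[-0.001, -0.004, 1.0], [-1.0, 0.001, -0.001], [-0.001, -1.0, -0.004]]
force: [-0.5, 0.0, -2.7]
opening: 0.695
```

Call:
arm_command:
  translation:
    - [0, 0.15, 0]
    - [0, 0.28, 0]
    - [0, 0.33, 0]
    - [0, 0.36, 0]
    - [0, 0.36, 0]
  rotation:
    - [0, 0, 0]
    - [0, 0, 0]
    - [0, 0, 0]
    - [0, 0, 0]
    - [0, 0, 0]
  grip: [1, 1, 1, 1, 1]

```text
time_s: 9.3
position: [0.6259, -0.0025, 0.0362]
tcp_rot: [[0.0, -0.0, 1.0], [-1.0, 0.0, 0.0], [-0.0, -1.0, -0.0]]
force: [0.2, 0.4, -2.4]
opening: 0.689
```

Call:
arm_command:
  translation:
    - [0, 0.03, 0]
    - [0, 0.04, 0]
    - [0, 0.04, 0]
  rotation:
    - [0, 0, 0]
    - [0, 0, 0]
    - [0, 0, 0]
  grip: [1, 1, 1]

```text
time_s: 9.6
position: [0.6261, -0.0025, 0.0336]
tcp_rot: [[0.0, 0.0, 1.0], [-1.0, -0.0, 0.0], [0.0, -1.0, 0.0]]
force: [-0.5, -0.0, -3.0]
opening: 0.692
```

Call:
arm_command:
  translation:
    - [0, 0, 0]
    - [0, 0, 0]
    - [0, 0, 0]
    - [0, 0, 0]
    - [0, 0, 0]
  rotation:
    - [0, 0, 0]
    - [0, 0, 0]
    - [0, 0, 0]
    - [0, 0, 0]
    - [0, 0, 0]
  grip: [-1, -1, -1, -1, -1]

```text
time_s: 10.1
position: [0.6261, -0.0026, 0.0336]
tcp_rot: [[0.0, 0.0, 1.0], [-1.0, -0.0, 0.0], [0.0, -1.0, 0.0]]
force: [1.0, -0.3, -0.4]
opening: 0.98
```

Call:
arm_command:
  translation:
    - [0, -0.3, 0]
    - [0, -0.6, 0]
    - [0, -1, 0]
    - [0, -1, 0]
  rotation:
    - [0, 0, 0]
    - [0, 0, 0]
    - [0, 0, 0]
    - [0, 0, 0]
  grip: [-1, -1, -1, -1]

```text
time_s: 10.5
position: [0.6291, -0.003, 0.1177]
tcp_rot: [[0.0, 0.009, 1.0], [-1.0, -0.002, 0.0], [0.002, -1.0, 0.009]]
force: [0.4, -0.0, 0.6]
opening: 0.997
```

Call:
arm_command:
  translation:
    - [-0.2, -0.1, -0.3]
    - [-0.35, -0.2, -0.6]
    - [-0.5, -0.3, -1]
  rotation:
    - [0, 0, 0]
    - [0, 0, 0]
    - [0, 0, 0]
  grip: [-1, -1, -1]

```text
time_s: 10.8
position: [0.5458, 0.0377, 0.137]
tcp_rot: [[-0.0, 0.001, 1.0], [-1.0, -0.0, -0.0], [0.0, -1.0, 0.001]]
force: [-0.3, -0.6, -0.7]
opening: 1.004
```

Call:
arm_command:
  translation:
    - [-0.2, -0.1, -0.3]
    - [-0.35, -0.2, -0.6]
    - [-0.5, -0.2, -1]
    - [-0.5, -0.2, -1]
    - [-0.5, -0.2, -1]
  rotation:
    - [0, 0, 0]
    - [0, 0, 0]
    - [0, 0, 0]
    - [0, 0, 0]
    - [0, 0, 0]
  grip: [-1, -1, -1, -1, -1]

```text
time_s: 11.3
position: [0.4654, 0.0777, 0.1532]
tcp_rot: [[0.001, -0.0, 1.0], [-1.0, -0.0, 0.001], [0.0, -1.0, -0.0]]
force: [0.5, 0.1, -0.0]
opening: 1.001
```

```bash
python3 - <<'E'
from h import *
im,K,R,t=cam("wrist"); a=im.copy()
np.savez("w5.npz",K=K,R=R,t=t)
s=bot.read_state();print(s["position"],s["opening"],s["force"])
detect("wrist",K,R,t,["clamp","big_cap","filter_plate"])
b=cam("side")[0]
cv2.imwrite("pics/w5.png",np.hstack([cv2.resize(a[0:400,:],(480,300)),cv2.resize(b[220:300,320:420],(300,240)).repeat(1,0)[:240] if 0 else cv2.copyMakeBorder(cv2.resize(b[220:300,320:420],(300,240)),0,60,0,0,0)]))
E
```

```text
[0.46672299 0.07734847 0.15326593] 1.0018950320541895 [0.00907529 0.17891703 0.49737895]
wrist clamp pt [323. 129.] [0.4662 0.1602] 0.95
wrist clamp pt [504. 316.] [ 0.6312 -0.0026] 0.22
   box [293.  93. 357. 160.] 0.65
wrist filter_plate pt [544.  56.] [0.6321 0.212 ] 0.89
wrist filter_plate pt [327. 124.] [0.4697 0.1637] 0.43
   box [503.   0. 620. 189.] 0.7
```

View pics/w5.png

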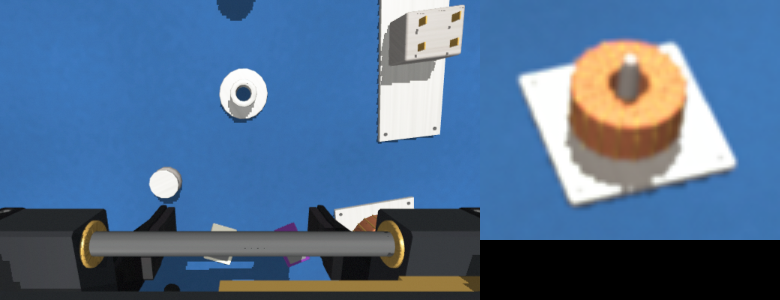

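The ring lies flat round the stud (side crop, right). The clamp's bore is at full-image pixel (324,124), and its flange is centred at about (325,126).

```bash
python3 - <<'E'
from h import *
d=np.load("w5.npz");K,R,t=d["K"],d["R"],d["t"]
print(back((324,124),.026,K,R,t),back((325,126.5),.005,K,R,t))
print("filter near corners",back((377*4/3,141*4/3),.004,K,R,t),back((441*4/3,134*4/3),.004,K,R,t))
E
```

```text
[0.46679155 0.16231422 0.026     ] [0.4676662  0.16156346 0.005     ]
filter near corners [0.61207508 0.11411749 0.004     ] [0.67989806 0.12167216 0.004     ]
```

Call:
arm_command:
  translation:
    - [-0.35, 0.1, 0]
    - [-0.7, 0.3, 0.01]
    - [-1, 0.7, 0.01]
    - [-1, 0.7, 0.01]
  rotation:
    - [0, 0, 0]
    - [0, 0, 0]
    - [0, 0, 0]
    - [0, 0, 0]
  grip: [-0.3, -0.3, -0.3, -0.3]

```text
time_s: 12.1
position: [0.4645, 0.1591, 0.0944]
tcp_rot: [[0.003, -0.007, 1.0], [-1.0, -0.0, 0.003], [0.0, -1.0, -0.007]]
force: [-0.2, -0.4, -0.0]
opening: 0.727
```

Call:
arm_command:
  translation:
    - [-0.06, 0.3, 0]
    - [-0.06, 0.6, 0]
    - [-0.06, 0.83, 0]
    - [-0.06, 0.83, 0]
    - [-0.06, 0.83, 0]
  rotation:
    - [0, 0, 0]
    - [0, 0, 0]
    - [0, 0, 0]
    - [0, 0, 0]
    - [0, 0, 0]
  grip: [-0.3, -0.3, -0.3, -0.3, -0.3]

```text
time_s: 12.6
position: [0.4671, 0.1617, 0.0314]
tcp_rot: [[-0.0, 0.0, 1.0], [-1.0, -0.0, -0.0], [0.0, -1.0, 0.0]]
force: [-0.7, 0.9, 0.4]
opening: 0.648
```

Call:
arm_command:
  translation:
    - [0, 0, 0]
    - [0, 0, 0]
    - [0, 0, 0]
    - [0, 0, 0]
    - [0, 0, 0]
  rotation:
    - [0, 0, 0]
    - [0, 0, 0]
    - [0, 0, 0]
    - [0, 0, 0]
    - [0, 0, 0]
  grip: [1, 1, 1, 1, 1]

```text
time_s: 13.1
position: [0.4669, 0.1623, 0.0313]
tcp_rot: [[0.0, 0.001, 1.0], [-1.0, 0.0, 0.0], [-0.0, -1.0, 0.001]]
force: [-1.3, -0.6, 3.8]
opening: 0.295
```

Call:
arm_command:
  translation:
    - [0, 0, 0]
    - [0, 0, 0]
  rotation:
    - [0, 0, 0]
    - [0, 0, 0]
  grip: [1, 1]

```text
time_s: 13.3
position: [0.4669, 0.1623, 0.0313]
tcp_rot: [[0.0, 0.001, 1.0], [-1.0, 0.0, 0.0], [-0.0, -1.0, 0.001]]
force: [-1.1, -0.1, 5.1]
opening: 0.288
```

Call:
arm_command:
  translation:
    - [0, -0.3, 0]
    - [0, -0.6, 0]
    - [0, -1, 0]
  rotation:
    - [0, 0, 0]
    - [0, 0, 0]
    - [0, 0, 0]
  grip: [1, 1, 1]

```text
time_s: 13.6
position: [0.4656, 0.1621, 0.1106]
tcp_rot: [[0.0, -0.004, 1.0], [-1.0, -0.0, 0.0], [0.0, -1.0, -0.004]]
force: [0.6, 0.5, -0.5]
opening: 0.288
```

Call:
arm_command:
  translation:
    - [0.3, 0, 0.22]
    - [0.6, 0, 0.44]
    - [0.917, 0, 0.663]
  rotation:
    - [0, 0, 0]
    - [0, 0, 0]
    - [0, 0, 0]
  grip: [1, 1, 1]

```text
time_s: 13.9
position: [0.52, 0.0884, 0.1111]
tcp_rot: [[0.001, 0.0, 1.0], [-1.0, 0.0, 0.001], [-0.0, -1.0, 0.0]]
force: [0.1, -0.1, -0.4]
opening: 0.286
```

Call:
arm_command:
  translation:
    - [0.3, 0, 0.22]
    - [0.6, 0, 0.44]
    - [0.917, 0, 0.663]
  rotation:
    - [0, 0, 0]
    - [0, 0, 0]
    - [0, 0, 0]
  grip: [1, 1, 1]

```text
time_s: 14.2
position: [0.5729, 0.0147, 0.1104]
tcp_rot: [[0.0, -0.001, 1.0], [-1.0, 0.0, 0.0], [-0.0, -1.0, -0.001]]
force: [0.4, -0.6, -0.5]
opening: 0.291
```

Call:
arm_command:
  translation:
    - [0.3, 0, 0.22]
    - [0.6, 0, 0.44]
    - [0.917, 0, 0.663]
    - [0.917, 0, 0.663]
    - [0.917, 0, 0.663]
  rotation:
    - [0, 0, 0]
    - [0, 0, 0]
    - [0, 0, 0]
    - [0, 0, 0]
    - [0, 0, 0]
  grip: [1, 1, 1, 1, 1]

```text
time_s: 14.7
position: [0.6253, -0.0581, 0.1101]
tcp_rot: [[-0.001, -0.002, 1.0], [-1.0, 0.001, -0.001], [-0.001, -1.0, -0.002]]
force: [-0.1, -0.3, -1.2]
opening: 0.289
```

```bash
python3 - <<'E'
from h import *
im,K,R,t=cam("wrist"); cv2.imwrite("pics/w6.png",cv2.resize(im[100:400,180:460],(800,857))[:600] if 0 else cv2.resize(im[120:390,200:440],None,fx=2.2,fy=2.2))
np.savez("w6.npz",K=K,R=R,t=t)
s=bot.read_state();print(s["position"],s["opening"],s["force"])
E
```

```text
[ 0.62460478 -0.05727634  0.1101313 ] 0.2855873847306098 [-0.68729868  0.28997622 -1.19002739]
```

View pics/w6.png

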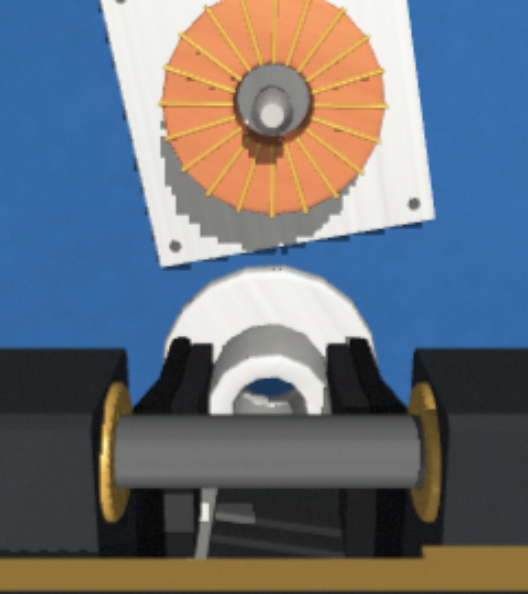

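The clamp's hub and flange centre is at about column 323 with the flange's far edge at row 241. The stud's tip is at about (323,171) in full-image pixels.

```bash
python3 - <<'E'
from h import *
d=np.load("w6.npz");K,R,t=d["K"],d["R"],d["t"]
f=lambda u,v,z:back((200+(u+.5)/2.2-.5,120+(v+.5)/2.2-.5),z,K,R,t)
print("stud tip",f(272,111,.052))
print("y:",f(269,267,.079)[1]-.025, f(269,378,.105)[1]-.0075, f(269,357,.105)[1]-.013)
print("x:",(f(166,350,.081)[0]+f(378,350,.081)[0])/2, f(269.5,390,.105)[0])
E
```

```text
stud tip [ 0.62605755 -0.0012164   0.052     ]
y: -0.05926225566542865 -0.05777713020365497 -0.058767848250909444
x: 0.6259877503004576 0.6254577574578108
```

Call:
arm_command:
  translation:
    - [-0.3, 0, 0]
    - [-0.6, 0, 0]
    - [-0.713, 0, 0.003]
    - [-0.713, 0, 0.003]
    - [-0.713, 0, 0.003]
  rotation:
    - [0, 0, 0]
    - [0, 0, 0]
    - [0, 0, 0]
    - [0, 0, 0]
    - [0, 0, 0]
  grip: [1, 1, 1, 1, 1]

```text
time_s: 15.25
position: [0.6259, -0.0006, 0.1109]
tcp_rot: [[0.002, -0.0, 1.0], [-1.0, -0.0, 0.002], [0.0, -1.0, -0.0]]
force: [0.3, -0.1, -0.5]
opening: 0.29
```

Call:
arm_command:
  translation:
    - [0, 0.1, 0]
    - [0, 0.2, 0]
    - [0, 0.3, 0]
    - [0, 0.36, 0]
    - [0, 0.36, 0]
  rotation:
    - [0, 0, 0]
    - [0, 0, 0]
    - [0, 0, 0]
    - [0, 0, 0]
    - [0, 0, 0]
  grip: [1, 1, 1, 1, 1]

```text
time_s: 15.75
position: [0.6253, -0.001, 0.0808]
tcp_rot: [[-0.0, -0.003, 1.0], [-1.0, 0.0, -0.0], [-0.0, -1.0, -0.003]]
force: [-0.6, -0.5, 0.1]
opening: 0.289
```

Call:
arm_command:
  translation:
    - [0, 0.03, 0]
    - [0, 0.06, 0]
    - [0, 0.08, 0]
    - [0, 0.08, 0]
    - [0, 0.08, 0]
  rotation:
    - [0, 0, 0]
    - [0, 0, 0]
    - [0, 0, 0]
    - [0, 0, 0]
    - [0, 0, 0]
  grip: [1, 1, 1, 1, 1]

```text
time_s: 16.25
position: [0.6262, -0.0007, 0.0759]
tcp_rot: [[0.0, 0.0, 1.0], [-1.0, -0.0, 0.0], [0.0, -1.0, 0.0]]
force: [0.0, 0.2, -1.0]
opening: 0.292
```

Call:
arm_command:
  translation:
    - [0, 0.03, 0]
    - [0, 0.06, 0]
    - [0, 0.09, 0]
    - [0, 0.12, 0]
    - [0, 0.12, 0]
  rotation:
    - [0, 0, 0]
    - [0, 0, 0]
    - [0, 0, 0]
    - [0, 0, 0]
    - [0, 0, 0]
  grip: [1, 1, 1, 1, 1]

```text
time_s: 16.75
position: [0.6258, -0.0007, 0.0656]
tcp_rot: [[0.0, -0.001, 1.0], [-1.0, 0.0, 0.0], [-0.0, -1.0, -0.001]]
force: [0.4, -0.2, -0.3]
opening: 0.289
```

Call:
arm_command:
  translation:
    - [0, 0.01, 0]
    - [0, 0.02, 0]
    - [0, 0.03, 0]
    - [0, 0.03, 0]
  rotation:
    - [0, 0, 0]
    - [0, 0, 0]
    - [0, 0, 0]
    - [0, 0, 0]
  grip: [1, 1, 1, 1]

```text
time_s: 17.15
position: [0.6261, -0.0008, 0.0637]
tcp_rot: [[0.0, -0.0, 1.0], [-1.0, 0.0, 0.0], [-0.0, -1.0, -0.0]]
force: [-0.6, -0.1, -1.2]
opening: 0.289
```

Call:
arm_command:
  translation:
    - [0, 0, 0]
    - [0, 0, 0]
    - [0, 0, 0]
    - [0, 0, 0]
    - [0, 0, 0]
  rotation:
    - [0, 0, 0]
    - [0, 0, 0]
    - [0, 0, 0]
    - [0, 0, 0]
    - [0, 0, 0]
  grip: [-1, -1, -1, -1, -1]

```text
time_s: 17.65
position: [0.6262, -0.0008, 0.0638]
tcp_rot: [[0.0, 0.0, 1.0], [-1.0, 0.0, 0.0], [-0.0, -1.0, 0.0]]
force: [-0.3, -0.6, -0.3]
opening: 0.655
```

Call:
arm_command:
  translation:
    - [0, -0.3, 0]
    - [0, -0.6, 0]
    - [0, -1, 0]
    - [0, -1, 0]
  rotation:
    - [0, 0, 0]
    - [0, 0, 0]
    - [0, 0, 0]
    - [0, 0, 0]
  grip: [-1, -1, -1, -1]

```text
time_s: 18.05
position: [0.6292, -0.0012, 0.1483]
tcp_rot: [[0.0, 0.009, 1.0], [-1.0, -0.002, 0.0], [0.002, -1.0, 0.009]]
force: [1.1, 0.5, 0.1]
opening: 0.972
```

Call:
arm_command:
  translation:
    - [-0.25, 0, -0.2]
    - [-0.5, 0, -0.4]
    - [-0.796, 0, -0.663]
  rotation:
    - [0, 0, 0]
    - [0, 0, 0]
    - [0, 0, 0]
  grip: [-1, -1, -1]

```text
time_s: 18.35
position: [0.5728, 0.063, 0.1432]
tcp_rot: [[-0.001, 0.0, 1.0], [-1.0, -0.0, -0.001], [0.0, -1.0, 0.0]]
force: [0.3, 0.7, 0.0]
opening: 0.997
```

Call:
arm_command:
  translation:
    - [-0.25, 0, -0.2]
    - [-0.5, 0, -0.4]
    - [-0.796, 0, -0.663]
  rotation:
    - [0, 0, 0]
    - [0, 0, 0]
    - [0, 0, 0]
  grip: [-1, -1, -1]

```text
time_s: 18.65
position: [0.5197, 0.127, 0.1432]
tcp_rot: [[-0.001, 0.0, 1.0], [-1.0, -0.0, -0.001], [0.0, -1.0, 0.0]]
force: [1.0, 1.2, -0.8]
opening: 1.001
```

Call:
arm_command:
  translation:
    - [-0.25, 0, -0.2]
    - [-0.5, 0, -0.4]
    - [-0.796, 0, -0.663]
    - [-0.796, 0, -0.663]
    - [-0.796, 0, -0.663]
  rotation:
    - [0, 0, 0]
    - [0, 0, 0]
    - [0, 0, 0]
    - [0, 0, 0]
    - [0, 0, 0]
  grip: [-1, -1, -1, -1, -1]

```text
time_s: 19.15
position: [0.4666, 0.1906, 0.1434]
tcp_rot: [[0.002, -0.0, 1.0], [-1.0, -0.0, 0.002], [0.0, -1.0, -0.0]]
force: [1.0, -0.3, 0.4]
opening: 0.995
```

```bash
python3 - <<'E'
from h import *
im,K,R,t=cam("wrist")
np.savez("w7.npz",K=K,R=R,t=t)
s=bot.read_state();print(s["position"],s["opening"],s["force"])
detect("wrist",K,R,t,["big_cap","filter_plate"])
b=cam("side")[0]; a=cam("scene")[0]
c1=cv2.resize(b[220:300,320:420],(300,240)); c2=cv2.resize(a[235:305,325:412],(300,240))
cv2.imwrite("pics/w7.png",np.hstack([im,np.vstack([c1,c2])])[:, :][:, :] if 0 else np.hstack([cv2.resize(im,(480,360)),cv2.copyMakeBorder(cv2.resize(np.vstack([c1,c2]),(300,360)),0,0,0,0,0)]))
cv2.imwrite("pics/w7full.png",im)
E
```

```text
[0.46750277 0.19012995 0.14356826] 1.00205919999824 [-0.52727641  0.18064958 -0.4551291 ]
wrist big_cap pt [322. 116.] [0.4665 0.2815] 0.67
   box [297.  80. 353. 143.] 0.86
wrist filter_plate pt [532. 207.] [0.6363 0.2127] 0.96
   box [491.  75. 590. 308.] 0.76
   box [295.  80. 353. 142.] 0.53
```

View pics/w7.png

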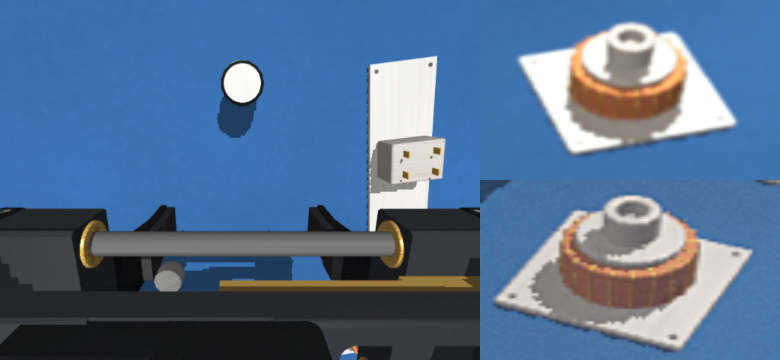

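The clamp lies flat on the ring with the stud in its bore (right-hand crops). The big cap's top is centred at (322,110). The filter plate's far corners are at (493,88) and (582,75) in full-image pixels.

```bash
python3 - <<'E'
from h import *
d=np.load("w7.npz");K,R,t=d["K"],d["R"],d["t"]
print(back((322.3,110.3),.052,K,R,t))
a=back((493.5,88),.004,K,R,t)[:2];b=back((582.5,75),.004,K,R,t)[:2];print(a,b)
c=np.array([.6121,.1141]);e=np.array([.6799,.1217])
print(np.linalg.norm(a-b),np.linalg.norm(a-c),np.linalg.norm(b-e))
ctr=(a+b+c+e)/4; y=(a+b-c-e);y/=np.linalg.norm(y);print(ctr,y,np.degrees(np.arctan2(-y[0],y[1])),"relay",ctr+.0575*y,"small",ctr-.0575*y)
im,K,R,t=cam("side"); 
E
```

```text
[0.46661717 0.28129197 0.052     ]
[0.59172777 0.3010136 ] [0.65509458 0.30986601]
0.06398217597743992 0.1880205372226701 0.18979398331538333
[0.63470559 0.2116699 ] [-0.11958384  0.99282411] 6.868085211723572 relay [0.62782952 0.26875729] small [0.64158166 0.15458252]
```

Call:
arm_command:
  translation:
    - [-0.35, 0, 0]
    - [-0.7, 0.1, 0]
    - [-1, 0.3, 0]
    - [-1, 0.3, 0]
  rotation:
    - [0, 0, 0]
    - [0, 0, 0]
    - [0, 0, 0]
    - [0, 0, 0]
  grip: [-0.6, -0.6, -0.6, -0.6]

```text
time_s: 19.95
position: [0.4663, 0.2719, 0.1184]
tcp_rot: [[0.003, -0.002, 1.0], [-1.0, -0.0, 0.003], [0.0, -1.0, -0.002]]
force: [-0.5, -0.7, -0.1]
opening: 0.813
```

Call:
arm_command:
  translation:
    - [-0.14, 0.2, 0]
    - [-0.14, 0.5, 0]
    - [-0.14, 0.8, 0]
    - [-0.14, 1, 0]
    - [-0.14, 1, 0]
  rotation:
    - [0, 0, 0]
    - [0, 0, 0]
    - [0, 0, 0]
    - [0, 0, 0]
    - [0, 0, 0]
  grip: [-0.6, -0.6, -0.6, -0.6, -0.6]

```text
time_s: 20.45
position: [0.4657, 0.28, 0.0381]
tcp_rot: [[-0.0, -0.004, 1.0], [-1.0, -0.002, -0.0], [0.002, -1.0, -0.004]]
force: [-0.2, -0.7, 0.5]
opening: 0.798
```

Call:
arm_command:
  translation:
    - [0, 0, 0]
    - [0, 0, 0]
    - [0, 0, 0]
    - [0, 0, 0]
    - [0, 0, 0]
  rotation:
    - [0, 0, 0]
    - [0, 0, 0]
    - [0, 0, 0]
    - [0, 0, 0]
    - [0, 0, 0]
  grip: [1, 1, 1, 1, 1]

```text
time_s: 20.95
position: [0.4672, 0.2815, 0.0403]
tcp_rot: [[0.0, 0.001, 1.0], [-1.0, 0.0, 0.0], [-0.0, -1.0, 0.001]]
force: [-0.6, 0.8, -0.1]
opening: 0.432
```

Call:
arm_command:
  translation:
    - [0, 0, 0]
    - [0, 0, 0]
  rotation:
    - [0, 0, 0]
    - [0, 0, 0]
  grip: [1, 1]

```text
time_s: 21.15
position: [0.4672, 0.2815, 0.0402]
tcp_rot: [[0.0, 0.001, 1.0], [-1.0, 0.0, 0.0], [-0.0, -1.0, 0.001]]
force: [0.1, -0.6, 4.4]
opening: 0.406
```

Call:
arm_command:
  translation:
    - [0, -0.3, 0]
    - [0, -0.6, 0]
    - [0, -1, 0]
    - [0, -1, 0]
  rotation:
    - [0, 0, 0]
    - [0, 0, 0]
    - [0, 0, 0]
    - [0, 0, 0]
  grip: [1, 1, 1, 1]

```text
time_s: 21.55
position: [0.4693, 0.2824, 0.123]
tcp_rot: [[0.0, 0.007, 1.0], [-1.0, 0.003, 0.0], [-0.003, -1.0, 0.007]]
force: [0.8, 1.0, -0.3]
opening: 0.403
```

Call:
arm_command:
  translation:
    - [0.3, -0.1, 0.09]
    - [0.6, -0.2, 0.18]
    - [1, -0.25, 0.275]
  rotation:
    - [0, 0, 0]
    - [0, 0, 0]
    - [0, 0, 0]
  grip: [1, 1, 1]

```text
time_s: 21.85
position: [0.4888, 0.2014, 0.1395]
tcp_rot: [[0.002, -0.0, 1.0], [-1.0, 0.0, 0.002], [-0.0, -1.0, -0.0]]
force: [-0.2, -0.9, -0.8]
opening: 0.406
```

Call:
arm_command:
  translation:
    - [0.3, 0, 0.09]
    - [0.6, 0, 0.18]
    - [1, 0, 0.275]
  rotation:
    - [0, 0, 0]
    - [0, 0, 0]
    - [0, 0, 0]
  grip: [1, 1, 1]

```text
time_s: 22.15
position: [0.5105, 0.1209, 0.1388]
tcp_rot: [[0.001, -0.001, 1.0], [-1.0, 0.0, 0.001], [-0.0, -1.0, -0.001]]
force: [0.4, -0.1, -0.8]
opening: 0.405
```

Call:
arm_command:
  translation:
    - [0.3, 0, 0.09]
    - [0.6, 0, 0.18]
    - [1, 0, 0.275]
  rotation:
    - [0, 0, 0]
    - [0, 0, 0]
    - [0, 0, 0]
  grip: [1, 1, 1]

```text
time_s: 22.45
position: [0.5324, 0.041, 0.1387]
tcp_rot: [[0.001, -0.002, 1.0], [-1.0, 0.001, 0.001], [-0.001, -1.0, -0.002]]
force: [0.3, 0.5, -0.9]
opening: 0.401
```

Call:
arm_command:
  translation:
    - [0.3, 0, 0.09]
    - [0.6, 0, 0.18]
    - [1, 0, 0.275]
  rotation:
    - [0, 0, 0]
    - [0, 0, 0]
    - [0, 0, 0]
  grip: [1, 1, 1]

```text
time_s: 22.75
position: [0.5543, -0.0388, 0.1386]
tcp_rot: [[0.001, -0.002, 1.0], [-1.0, 0.001, 0.001], [-0.001, -1.0, -0.002]]
force: [0.8, -0.0, -0.7]
opening: 0.409
```

Call:
arm_command:
  translation:
    - [0.3, 0, 0.09]
    - [0.6, 0, 0.18]
    - [1, 0, 0.275]
  rotation:
    - [0, 0, 0]
    - [0, 0, 0]
    - [0, 0, 0]
  grip: [1, 1, 1]

```text
time_s: 23.05
position: [0.5763, -0.1186, 0.1384]
tcp_rot: [[0.001, -0.003, 1.0], [-1.0, 0.002, 0.001], [-0.002, -1.0, -0.003]]
force: [-0.2, -0.9, -0.6]
opening: 0.405
```

Call:
arm_command:
  translation:
    - [0.3, 0, 0.09]
    - [0.6, 0, 0.18]
    - [1, 0, 0.275]
  rotation:
    - [0, 0, 0]
    - [0, 0, 0]
    - [0, 0, 0]
  grip: [1, 1, 1]

```text
time_s: 23.35
position: [0.5983, -0.1983, 0.1382]
tcp_rot: [[0.001, -0.003, 1.0], [-1.0, 0.002, 0.001], [-0.002, -1.0, -0.003]]
force: [0.0, -0.3, -0.6]
opening: 0.407
```

Call:
arm_command:
  translation:
    - [0.3, 0, 0.09]
    - [0.6, 0, 0.18]
    - [1, 0, 0.275]
    - [1, 0, 0.275]
    - [1, 0, 0.275]
  rotation:
    - [0, 0, 0]
    - [0, 0, 0]
    - [0, 0, 0]
    - [0, 0, 0]
    - [0, 0, 0]
  grip: [1, 1, 1, 1, 1]

```text
time_s: 23.85
position: [0.6202, -0.2786, 0.1381]
tcp_rot: [[-0.001, -0.002, 1.0], [-1.0, 0.002, -0.001], [-0.002, -1.0, -0.002]]
force: [-0.1, 0.5, -0.9]
opening: 0.406
```

```bash
python3 - <<'E'
from h import *
im,K,R,t=cam("wrist"); cv2.imwrite("pics/w8.png",im)
np.savez("w8.npz",K=K,R=R,t=t)
s=bot.read_state();print(s["position"],s["opening"],s["force"])
detect("wrist",K,R,t,["rectifier_plate","big_cap"])
E
```

```text
[ 0.62001903 -0.27756315  0.13826437] 0.4040421317505177 [-0.21198772  0.03253667 -0.30991402]
wrist rectifier_plate pt [321. 137.] [ 0.6193 -0.2026] 0.8
   box [267.   0. 388. 257.] 0.82
wrist big_cap pt [324. 280.] [ 0.6211 -0.3175] 0.7
   box [281. 250. 360. 366.] 0.84
```

View pics/w8.png

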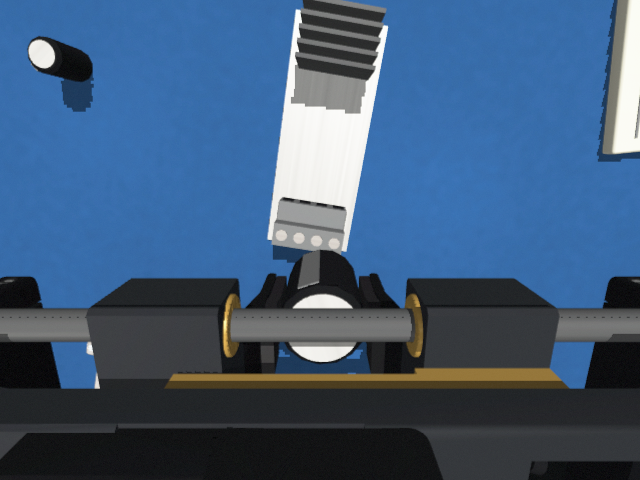

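The plate is clear below the held cap. The terminal block's inner foot runs (282,199)–(346,208), and the heatsink's front foot runs (298,66)–(375,80).

```bash
python3 - <<'E'
from h import *
d=np.load("w8.npz");K,R,t=d["K"],d["R"],d["t"]
B=lambda u,v:back((u,v),.004,K,R,t)[:2]
b=[B(282,199),B(346,208)];h=[B(298,66),B(375,80)]
print(np.round(b+h,4)); print((b[0]+b[1])/2,(h[0]+h[1])/2)
# plate edges
l=[B(276,180),B(294,40)];r=[B(353,200),B(387,30)]; print("L",l,"R",r)
c=[B(270,238),B(346,250)]; print("near corners",c)
v=(l[1]-l[0])+(r[1]-r[0]);v/=np.linalg.norm(v);print(v,(c[0]+c[1])/2+v*.082)
E
```

```text
[[ 0.5889 -0.2488]
 [ 0.6387 -0.2559]
 [ 0.6031 -0.1543]
 [ 0.6579 -0.1636]]
[ 0.61380446 -0.25233755] [ 0.63054023 -0.15894093]
L [array([ 0.58475949, -0.23416202]), array([ 0.60067804, -0.13777408])] R [array([ 0.64404152, -0.24962225]), array([ 0.66504134, -0.13168898])]
near corners [array([ 0.57834304, -0.28007036]), array([ 0.63924753, -0.29013081])]
[0.16975709 0.98548594] [ 0.62271537 -0.20429074]
```

Call:
arm_command:
  translation:
    - [-0.3, 0, 0.02]
    - [-0.6, 0, 0.02]
    - [-0.92, 0, 0.02]
    - [-0.92, 0, 0.02]
  rotation:
    - [0, 0, 0]
    - [0, 0, 0]
    - [0, 0, 0]
    - [0, 0, 0]
  grip: [1, 1, 1, 1]

```text
time_s: 24.5
position: [0.6219, -0.2003, 0.1397]
tcp_rot: [[0.004, -0.002, 1.0], [-1.0, 0.002, 0.004], [-0.002, -1.0, -0.002]]
force: [-0.5, -0.3, -1.1]
opening: 0.4
```

Call:
arm_command:
  translation:
    - [0, 0.2, 0]
    - [0, 0.5, 0]
    - [0, 0.75, 0]
    - [0, 0.9, 0]
    - [0, 0.9, 0]
  rotation:
    - [0, 0, 0]
    - [0, 0, 0]
    - [0, 0, 0]
    - [0, 0, 0]
    - [0, 0, 0]
  grip: [1, 1, 1, 1, 1]

```text
time_s: 25.0
position: [0.6215, -0.2044, 0.0659]
tcp_rot: [[0.0, -0.003, 1.0], [-1.0, 0.002, 0.0], [-0.002, -1.0, -0.003]]
force: [-0.5, 0.4, 0.3]
opening: 0.407
```

Call:
arm_command:
  translation:
    - [0, 0.1, 0]
    - [0, 0.18, 0]
    - [0, 0.24, 0]
    - [0, 0.24, 0]
    - [0, 0.24, 0]
  rotation:
    - [0, 0, 0]
    - [0, 0, 0]
    - [0, 0, 0]
    - [0, 0, 0]
    - [0, 0, 0]
  grip: [1, 1, 1, 1, 1]

```text
time_s: 25.5
position: [0.6228, -0.205, 0.0487]
tcp_rot: [[0.0, 0.0, 1.0], [-1.0, -0.0, 0.0], [0.0, -1.0, 0.0]]
force: [-0.4, -0.1, -0.4]
opening: 0.409
```

Down another 4 mm, watching the force.

Call:
arm_command:
  translation:
    - [0, 0.015, 0]
    - [0, 0.03, 0]
    - [0, 0.045, 0]
    - [0, 0.05, 0]
    - [0, 0.05, 0]
  rotation:
    - [0, 0, 0]
    - [0, 0, 0]
    - [0, 0, 0]
    - [0, 0, 0]
    - [0, 0, 0]
  grip: [1, 1, 1, 1, 1]

```text
time_s: 26.0
position: [0.6226, -0.2049, 0.0444]
tcp_rot: [[0.0, -0.0, 1.0], [-1.0, 0.0, 0.0], [-0.0, -1.0, -0.0]]
force: [0.7, 0.1, -0.7]
opening: 0.401
```

Call:
arm_command:
  translation:
    - [0, 0, 0]
    - [0, 0, 0]
    - [0, 0, 0]
    - [0, 0, 0]
    - [0, 0, 0]
  rotation:
    - [0, 0, 0]
    - [0, 0, 0]
    - [0, 0, 0]
    - [0, 0, 0]
    - [0, 0, 0]
  grip: [-1, -1, -1, -1, -1]

```text
time_s: 26.5
position: [0.6227, -0.2049, 0.0446]
tcp_rot: [[0.0, 0.0, 1.0], [-1.0, -0.0, 0.0], [0.0, -1.0, 0.0]]
force: [0.6, -0.1, 0.2]
opening: 0.774
```

Call:
arm_command:
  translation:
    - [0, -0.3, 0]
    - [0, -0.6, 0]
    - [0, -1, 0]
    - [0, -1, 0]
  rotation:
    - [0, 0, 0]
    - [0, 0, 0]
    - [0, 0, 0]
    - [0, 0, 0]
  grip: [-1, -1, -1, -1]

```text
time_s: 26.9
position: [0.6256, -0.2063, 0.1293]
tcp_rot: [[0.0, 0.008, 1.0], [-1.0, -0.004, 0.0], [0.004, -1.0, 0.008]]
force: [1.6, -0.6, 0.5]
opening: 0.995
```

Call:
arm_command:
  translation:
    - [-0.17, -0.1, -0.25]
    - [-0.34, -0.2, -0.5]
    - [-0.52, -0.25, -0.775]
  rotation:
    - [0, 0, 0]
    - [0, 0, 0]
    - [0, 0, 0]
  grip: [-1, -1, -1]

```text
time_s: 27.2
position: [0.5602, -0.1631, 0.1446]
tcp_rot: [[0.0, 0.001, 1.0], [-1.0, -0.0, 0.0], [0.0, -1.0, 0.001]]
force: [-0.1, -0.6, 0.5]
opening: 1.001
```

Call:
arm_command:
  translation:
    - [-0.17, 0, -0.25]
    - [-0.34, 0, -0.5]
    - [-0.52, 0, -0.775]
  rotation:
    - [0, 0, 0]
    - [0, 0, 0]
    - [0, 0, 0]
  grip: [-1, -1, -1]

```text
time_s: 27.5
position: [0.4978, -0.1212, 0.1443]
tcp_rot: [[0.0, 0.0, 1.0], [-1.0, 0.0, 0.0], [-0.0, -1.0, 0.0]]
force: [0.7, -0.7, 0.0]
opening: 1.002
```

Call:
arm_command:
  translation:
    - [-0.17, 0, -0.25]
    - [-0.34, 0, -0.5]
    - [-0.52, 0, -0.775]
    - [-0.52, 0, -0.775]
    - [-0.52, 0, -0.775]
  rotation:
    - [0, 0, 0]
    - [0, 0, 0]
    - [0, 0, 0]
    - [0, 0, 0]
    - [0, 0, 0]
  grip: [-1, -1, -1, -1, -1]

```text
time_s: 28.0
position: [0.4368, -0.0802, 0.1445]
tcp_rot: [[0.001, 0.001, 1.0], [-1.0, -0.0, 0.001], [0.0, -1.0, 0.001]]
force: [0.8, 0.1, 0.4]
opening: 1.008
```

```bash
python3 - <<'E'
from h import *
im,K,R,t=cam("wrist")
np.savez("w9.npz",K=K,R=R,t=t)
s=bot.read_state();print(s["position"],s["opening"],s["force"])
detect("wrist",K,R,t,["relay"])
b=cam("side")[0]
cv2.imwrite("pics/w9.png",np.hstack([im[:330],cv2.resize(b[290:440,350:423],(160,330))]))
E
```

```text
[ 0.4378265  -0.08078699  0.14464436] 0.999399731912879 [0.54419209 0.50165131 0.23695271]
wrist relay pt [435. 132.] [ 0.5236 -0.0009] 0.97
wrist relay pt [331. 133.] [ 0.4441 -0.0013] 0.85
   box [415. 103. 477. 159.] 0.93
   box [304. 106. 357. 153.] 0.79
```

View pics/w9.png

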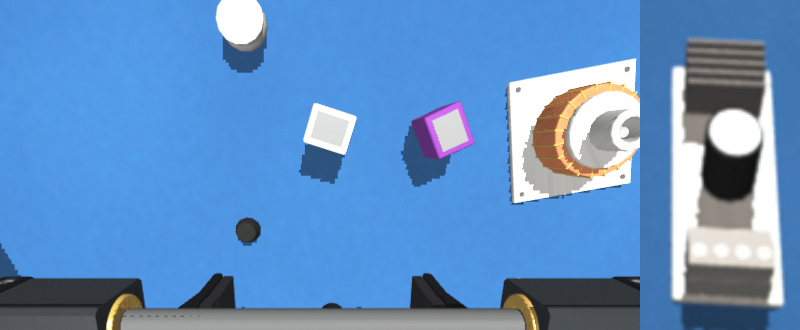

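The big cap stands midway (inset). The white relay's top corners are at about (317,103), (356,116), (344,154) and (304,143); the purple decoy is away to the right.

```bash
python3 - <<'E'
from h import *
d=np.load("w9.npz");K,R,t=d["K"],d["R"],d["t"]
im=cv2.imread("pics/w9.png"); hsv=cv2.cvtColor(im,cv2.COLOR_BGR2HSV)
m=cv2.inRange(hsv,(0,0,150),(180,60,255)); m[:, :290]=0; m[:,380:]=0; m[:90]=0; m[170:]=0
c=max(cv2.findContours(m,cv2.RETR_EXTERNAL,cv2.CHAIN_APPROX_NONE)[0],key=cv2.contourArea)
bx=cv2.boxPoints(cv2.minAreaRect(c)); print(bx)
P=np.array([back(p,.038,K,R,t)[:2] for p in bx]); print(P.mean(0))
for i in range(4):
    v=P[(i+1)%4]-P[i]; print(np.linalg.norm(v),np.degrees(np.arctan2(v[1],v[0])))
E
```

```text
[[301.02615 141.16837]
 [313.58926 101.90857]
 [357.09433 115.8302 ]
 [344.53122 155.09   ]]
[4.41635650e-01 2.46153015e-04]
0.02607738702066098 70.83916933607378
0.029816803551389368 -16.70041623231983
0.026317708742402728 -107.3388884009877
0.030644145739935943 162.80835169833014
```

Call:
arm_command:
  translation:
    - [-0.35, 0.1, 0.02]
    - [-0.7, 0.25, 0.05]
    - [-1, 0.5, 0.05]
    - [-1, 0.5, 0.05]
    - [-1, 0.5, 0.05]
  rotation:
    - [0, 0.1, 0]
    - [0, 0.2, 0]
    - [0, 0.283, 0]
    - [0, 0.283, 0]
    - [0, 0.283, 0]
  grip: [-0.3, -0.3, -0.3, -0.3, -0.3]

```text
time_s: 28.7
position: [0.4411, -0.0002, 0.1042]
tcp_rot: [[-0.289, -0.0, 0.957], [-0.957, -0.0, -0.289], [0.0, -1.0, -0.0]]
force: [0.2, -0.2, 0.1]
opening: 0.681
```

```bash
python3 - <<'E'
from h import *
im,K,R,t=cam("wrist")
s=bot.read_state();print(s["position"],np.round(s["tcp_rot"],3),s["opening"])
cv2.imwrite("pics/w10.png",im[100:400,150:500])
E
```

```text
[ 0.44159117 -0.00079446  0.1046814 ] [[-0.291  0.001  0.957]
 [-0.957 -0.    -0.291]
 [ 0.    -1.     0.001]] 0.6712914147028035
```

View pics/w10.png

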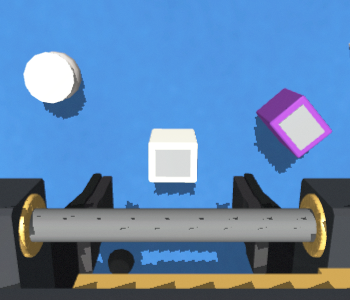

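The relay is square to the jaws and centred (173 against a midpoint of about 172), and the purple one is clear of the fingers.

Call:
arm_command:
  translation:
    - [0, 0.3, 0]
    - [0, 0.6, 0]
    - [0, 0.85, 0]
    - [0, 0.93, 0]
    - [0, 0.93, 0]
  rotation:
    - [0, 0, 0]
    - [0, 0, 0]
    - [0, 0, 0]
    - [0, 0, 0]
    - [0, 0, 0]
  grip: [-0.3, -0.3, -0.3, -0.3, -0.3]

```text
time_s: 29.25
position: [0.4409, -0.0011, 0.0299]
tcp_rot: [[-0.293, -0.0, 0.956], [-0.956, 0.0, -0.293], [0.0, -1.0, -0.0]]
force: [0.6, 0.4, 0.4]
opening: 0.649
```

Call:
arm_command:
  translation:
    - [0, 0, 0]
    - [0, 0, 0]
    - [0, 0, 0]
    - [0, 0, 0]
    - [0, 0, 0]
  rotation:
    - [0, 0, 0]
    - [0, 0, 0]
    - [0, 0, 0]
    - [0, 0, 0]
    - [0, 0, 0]
  grip: [1, 1, 1, 1, 1]

```text
time_s: 29.75
position: [0.4409, -0.0002, 0.0307]
tcp_rot: [[-0.292, 0.001, 0.957], [-0.957, -0.0, -0.292], [-0.0, -1.0, 0.001]]
force: [-0.4, -0.8, 4.6]
opening: 0.339
```

Call:
arm_command:
  translation:
    - [0, 0, 0]
    - [0, 0, 0]
  rotation:
    - [0, 0, 0]
    - [0, 0, 0]
  grip: [1, 1]

```text
time_s: 29.95
position: [0.4409, -0.0002, 0.0307]
tcp_rot: [[-0.292, 0.001, 0.957], [-0.957, -0.0, -0.292], [-0.0, -1.0, 0.001]]
force: [0.6, -0.3, 5.4]
opening: 0.342
```

Call:
arm_command:
  translation:
    - [0, -0.3, 0]
    - [0, -0.6, 0]
    - [0, -1, 0]
    - [0, -1, 0]
  rotation:
    - [0, 0, 0]
    - [0, 0, 0]
    - [0, 0, 0]
    - [0, 0, 0]
  grip: [1, 1, 1, 1]

```text
time_s: 30.35
position: [0.4424, -0.0005, 0.1129]
tcp_rot: [[-0.291, 0.006, 0.957], [-0.957, -0.002, -0.291], [-0.0, -1.0, 0.007]]
force: [0.4, -0.9, -1.2]
opening: 0.338
```

Call:
arm_command:
  translation:
    - [0, 0, 0]
    - [0, 0, 0]
    - [0, 0, 0]
    - [0, 0, 0]
  rotation:
    - [0, -0.1, 0]
    - [0, -0.24, 0]
    - [0, -0.398, 0]
    - [0, -0.398, 0]
  grip: [1, 1, 1, 1]

```text
time_s: 30.75
position: [0.44, 0.0, 0.1095]
tcp_rot: [[0.121, -0.001, 0.993], [-0.993, 0.0, 0.121], [-0.001, -1.0, -0.001]]
force: [-0.9, -0.0, -0.5]
opening: 0.344
```

Call:
arm_command:
  translation:
    - [-0.25, -0.05, 0.3]
    - [-0.5, -0.1, 0.6]
    - [-0.727, -0.15, 0.909]
  rotation:
    - [0, 0, 0]
    - [0, 0, 0]
    - [0, 0, 0]
  grip: [1, 1, 1]

```text
time_s: 31.05
position: [0.5058, 0.0672, 0.1216]
tcp_rot: [[0.117, -0.002, 0.993], [-0.993, 0.0, 0.117], [-0.0, -1.0, -0.002]]
force: [0.5, 0.5, -0.1]
opening: 0.34
```

Call:
arm_command:
  translation:
    - [-0.25, 0, 0.3]
    - [-0.5, 0, 0.6]
    - [-0.727, 0, 0.909]
  rotation:
    - [0, 0, 0]
    - [0, 0, 0]
    - [0, 0, 0]
  grip: [1, 1, 1]

```text
time_s: 31.35
position: [0.571, 0.134, 0.1213]
tcp_rot: [[0.118, -0.002, 0.993], [-0.993, -0.0, 0.118], [-0.0, -1.0, -0.002]]
force: [0.7, -0.5, -0.6]
opening: 0.337
```

Call:
arm_command:
  translation:
    - [-0.25, 0, 0.3]
    - [-0.5, 0, 0.6]
    - [-0.727, 0, 0.909]
    - [-0.727, 0, 0.909]
    - [-0.727, 0, 0.909]
  rotation:
    - [0, 0, 0]
    - [0, 0, 0]
    - [0, 0, 0]
    - [0, 0, 0]
    - [0, 0, 0]
  grip: [1, 1, 1, 1, 1]

```text
time_s: 31.85
position: [0.6354, 0.1996, 0.1208]
tcp_rot: [[0.12, -0.002, 0.993], [-0.993, -0.001, 0.12], [0.0, -1.0, -0.002]]
force: [-0.5, 0.4, -1.1]
opening: 0.341
```

```bash
python3 - <<'E'
from h import *
im,K,R,t=cam("wrist"); cv2.imwrite("pics/w11.png",im[:400,150:500])
np.savez("w11.npz",K=K,R=R,t=t)
s=bot.read_state();print(s["position"],np.round(s["tcp_rot"],3),s["opening"],s["force"])
detect("wrist",K,R,t,["filter_plate","relay"])
E
```

```text
[0.63478497 0.19899169 0.12091289] [[ 0.119 -0.003  0.993]
 [-0.993 -0.001  0.119]
 [ 0.    -1.    -0.003]] 0.3409803048007153 [-0.68501683  0.8755013  -0.73168041]
wrist filter_plate pt [323. 225.] [0.6341 0.2117] 0.69
   box [275.  87. 371. 275.] 0.56
wrist relay pt [324. 286.] [0.6414 0.1629] 0.78
   box [287. 265. 356. 346.] 0.89
```

View pics/w11.png

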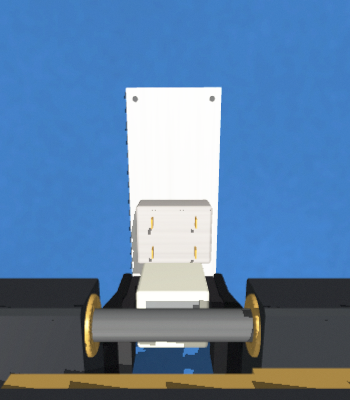

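The bare end's far corners are at full-image pixels (276,88) and (371,88), and the can's near face starts at about row 200. The relay is held square.

```bash
python3 - <<'E'
from h import *
d=np.load("w11.npz");K,R,t=d["K"],d["R"],d["t"]
B=lambda u,v:back((u,v),.004,K,R,t)[:2]
a=(B(276,88)+B(371.5,88))/2; c=B(323,200); print(a,c,(a+c)/2,np.linalg.norm(a-c), np.linalg.norm(B(276,88)-B(371.5,88)))
y=np.array([-.1196,.9928]); print(a-.0375*y)
E
```

```text
[0.62344642 0.3059535 ] [0.63202442 0.23078836] [0.62773542 0.26837093] 0.07565302537243081 0.06417207710182157
[0.62793142 0.2687235 ]
```

Call:
arm_command:
  translation:
    - [-0.3, 0, 0]
    - [-0.6, 0, 0.01]
    - [-0.87, 0, 0.01]
    - [-0.87, 0, 0.01]
  rotation:
    - [0, 0, 0]
    - [0, 0, 0]
    - [0, 0, 0]
    - [0, 0, 0]
  grip: [1, 1, 1, 1]

```text
time_s: 32.5
position: [0.6277, 0.2705, 0.1223]
tcp_rot: [[0.122, -0.0, 0.992], [-0.992, 0.001, 0.122], [-0.001, -1.0, 0.0]]
force: [0.0, -0.7, -0.7]
opening: 0.344
```

Call:
arm_command:
  translation:
    - [0, 0.3, 0]
    - [0, 0.6, 0]
    - [0, 0.85, 0]
    - [0, 0.95, 0]
    - [0, 0.95, 0]
  rotation:
    - [0, 0, 0]
    - [0, 0, 0]
    - [0, 0, 0]
    - [0, 0, 0]
    - [0, 0, 0]
  grip: [1, 1, 1, 1, 1]

```text
time_s: 33.0
position: [0.6277, 0.2672, 0.0449]
tcp_rot: [[0.119, -0.003, 0.993], [-0.993, -0.001, 0.119], [0.001, -1.0, -0.003]]
force: [-0.1, 0.4, -0.5]
opening: 0.338
```

Call:
arm_command:
  translation:
    - [0, 0.03, 0]
    - [0, 0.06, 0]
    - [0, 0.09, 0]
    - [0, 0.09, 0]
  rotation:
    - [0, 0, 0]
    - [0, 0, 0]
    - [0, 0, 0]
    - [0, 0, 0]
  grip: [1, 1, 1, 1]

```text
time_s: 33.4
position: [0.6287, 0.2685, 0.0392]
tcp_rot: [[0.121, 0.0, 0.993], [-0.993, 0.0, 0.121], [0.0, -1.0, 0.0]]
force: [-1.4, 1.2, 0.1]
opening: 0.341
```

Bottom is about 4.5 mm above the plate, so I'll go down 4.2 mm more.

Call:
arm_command:
  translation:
    - [0, 0.02, 0]
    - [0, 0.035, 0]
    - [0, 0.052, 0]
    - [0, 0.052, 0]
    - [0, 0.052, 0]
  rotation:
    - [0, 0, 0]
    - [0, 0, 0]
    - [0, 0, 0]
    - [0, 0, 0]
    - [0, 0, 0]
  grip: [1, 1, 1, 1, 1]

```text
time_s: 33.9
position: [0.6286, 0.2685, 0.0348]
tcp_rot: [[0.12, 0.0, 0.993], [-0.993, 0.0, 0.12], [-0.0, -1.0, 0.0]]
force: [0.2, 1.1, -0.2]
opening: 0.346
```

Call:
arm_command:
  translation:
    - [0, 0, 0]
    - [0, 0, 0]
    - [0, 0, 0]
    - [0, 0, 0]
    - [0, 0, 0]
  rotation:
    - [0, 0, 0]
    - [0, 0, 0]
    - [0, 0, 0]
    - [0, 0, 0]
    - [0, 0, 0]
  grip: [-1, -1, -1, -1, -1]

```text
time_s: 34.4
position: [0.6286, 0.2685, 0.0348]
tcp_rot: [[0.12, 0.0, 0.993], [-0.993, 0.0, 0.12], [-0.0, -1.0, 0.0]]
force: [0.2, 0.5, 0.4]
opening: 0.708
```

Call:
arm_command:
  translation:
    - [0, -0.3, 0]
    - [0, -0.6, 0]
    - [0, -1, 0]
    - [0, -1, 0]
  rotation:
    - [0, 0, 0]
    - [0, 0, 0]
    - [0, 0, 0]
    - [0, 0.115, 0]
  grip: [-1, -1, -1, -1]

```text
time_s: 34.8
position: [0.6318, 0.2694, 0.1199]
tcp_rot: [[-0.003, 0.009, 1.0], [-1.0, 0.002, -0.003], [-0.002, -1.0, 0.009]]
force: [0.6, 0.2, -0.5]
opening: 0.986
```

Call:
arm_command:
  translation:
    - [0.3, -0.1, -0.1]
    - [0.6, -0.2, -0.2]
    - [0.9, -0.3, -0.325]
  rotation:
    - [0, 0, 0]
    - [0, 0, 0]
    - [0, 0, 0]
  grip: [-1, -1, -1]

```text
time_s: 35.1
position: [0.6024, 0.1959, 0.1391]
tcp_rot: [[0.001, 0.001, 1.0], [-1.0, -0.0, 0.001], [0.0, -1.0, 0.001]]
force: [1.2, 0.8, 0.1]
opening: 0.999
```

Call:
arm_command:
  translation:
    - [0.3, 0, -0.1]
    - [0.6, 0, -0.2]
    - [0.9, 0, -0.325]
  rotation:
    - [0, 0, 0]
    - [0, 0, 0]
    - [0, 0, 0]
  grip: [-1, -1, -1]

```text
time_s: 35.4
position: [0.5766, 0.1235, 0.1391]
tcp_rot: [[0.0, 0.001, 1.0], [-1.0, -0.0, 0.0], [0.0, -1.0, 0.001]]
force: [-0.1, -1.0, -0.3]
opening: 1.003
```

Call:
arm_command:
  translation:
    - [0.3, 0, -0.1]
    - [0.6, 0, -0.2]
    - [0.9, 0, -0.325]
  rotation:
    - [0, 0, 0]
    - [0, 0, 0]
    - [0, 0, 0]
  grip: [-1, -1, -1]

```text
time_s: 35.7
position: [0.5506, 0.0515, 0.139]
tcp_rot: [[0.0, 0.001, 1.0], [-1.0, -0.0, 0.0], [0.0, -1.0, 0.001]]
force: [0.8, -0.6, -0.4]
opening: 0.999
```

Call:
arm_command:
  translation:
    - [0.3, 0, -0.1]
    - [0.6, 0, -0.2]
    - [0.9, 0, -0.325]
  rotation:
    - [0, 0, 0]
    - [0, 0, 0]
    - [0, 0, 0]
  grip: [-1, -1, -1]

```text
time_s: 36.0
position: [0.5247, -0.0206, 0.1391]
tcp_rot: [[0.0, 0.001, 1.0], [-1.0, -0.0, 0.0], [0.0, -1.0, 0.001]]
force: [0.6, -0.8, 0.0]
opening: 1.0
```

Call:
arm_command:
  translation:
    - [0.3, 0, -0.1]
    - [0.6, 0, -0.2]
    - [0.9, 0, -0.325]
  rotation:
    - [0, 0, 0]
    - [0, 0, 0]
    - [0, 0, 0]
  grip: [-1, -1, -1]

```text
time_s: 36.3
position: [0.4987, -0.0926, 0.1391]
tcp_rot: [[0.0, 0.001, 1.0], [-1.0, -0.0, 0.0], [0.0, -1.0, 0.001]]
force: [-0.0, -0.6, -0.3]
opening: 0.999
```

Call:
arm_command:
  translation:
    - [0.3, 0, -0.1]
    - [0.6, 0, -0.2]
    - [0.9, 0, -0.325]
  rotation:
    - [0, 0, 0]
    - [0, 0, 0]
    - [0, 0, 0]
  grip: [-1, -1, -1]

```text
time_s: 36.6
position: [0.4727, -0.1647, 0.1391]
tcp_rot: [[0.0, 0.001, 1.0], [-1.0, -0.001, 0.0], [0.001, -1.0, 0.001]]
force: [0.1, 0.1, -0.5]
opening: 1.001
```

Call:
arm_command:
  translation:
    - [0.3, 0, -0.1]
    - [0.6, 0, -0.2]
    - [0.9, 0, -0.325]
    - [0.9, 0, -0.325]
    - [0.9, 0, -0.325]
  rotation:
    - [0, 0, 0]
    - [0, 0, 0]
    - [0, 0, 0]
    - [0, 0, 0]
    - [0, 0, 0]
  grip: [-1, -1, -1, -1, -1]

```text
time_s: 37.1
position: [0.4465, -0.2357, 0.1389]
tcp_rot: [[-0.001, 0.0, 1.0], [-1.0, 0.0, -0.001], [-0.0, -1.0, 0.0]]
force: [0.2, 0.2, -0.3]
opening: 0.994
```

```bash
python3 - <<'E'
from h import *
im,K,R,t=cam("wrist")
np.savez("w12.npz",K=K,R=R,t=t)
s=bot.read_state();print(s["position"],np.round(s["tcp_rot"],3),s["opening"],s["force"])
detect("wrist",K,R,t,["small_cap"])
b=cam("side")[0]; e=cam("scene")[0]
c=np.vstack([cv2.resize(b[125:225,310:400],(200,200)),cv2.resize(e[160:255,390:480],(200,200))])
cv2.imwrite("pics/w12.png",np.hstack([im[:400,100:600],c]))
E
```

```text
[ 0.44659642 -0.23497237  0.1388242 ] [[-0.    -0.     1.   ]
 [-1.     0.001 -0.   ]
 [-0.001 -1.    -0.   ]] 0.9990946404710896 [ 0.29695565  0.26492774 -0.5390383 ]
wrist small_cap pt [321. 126.] [ 0.4461 -0.1516] 0.69
   box [305. 109. 337. 147.] 0.92
```

View pics/w12.png

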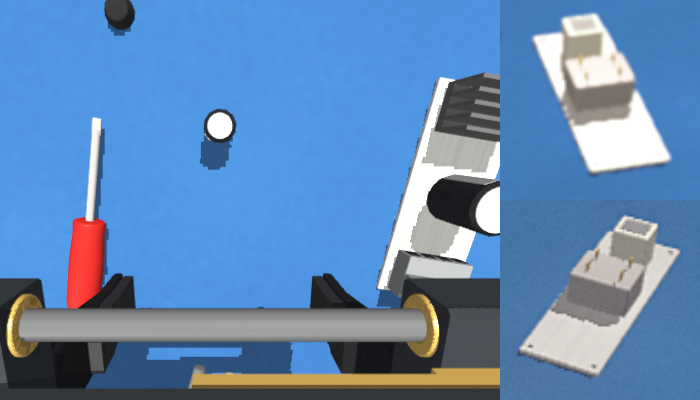

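The relay stands upright on the bare end. The small cap's top is at (320,125) in full-image pixels, and the screwdriver is well to the left of it.

```bash
python3 - <<'E'
from h import *
d=np.load("w12.npz");K,R,t=d["K"],d["R"],d["t"]
print(back((319.7,125.3),.034,K,R,t),back((196,118),.003,K,R,t))
E
```

```text
[ 0.44523261 -0.15301006  0.034     ] [ 0.35389406 -0.14621306  0.003     ]
```

Call:
arm_command:
  translation:
    - [-0.35, 0.1, 0]
    - [-0.7, 0.2, -0.01]
    - [-1, 0.45, -0.01]
    - [-1, 0.45, -0.01]
  rotation:
    - [0, 0, 0]
    - [0, 0, 0]
    - [0, 0, 0]
    - [0, 0, 0]
  grip: [-0.2, -0.2, -0.2, -0.2]

```text
time_s: 37.75
position: [0.4434, -0.1511, 0.1012]
tcp_rot: [[0.004, -0.006, 1.0], [-1.0, 0.004, 0.004], [-0.004, -1.0, -0.006]]
force: [-0.4, -0.5, 0.4]
opening: 0.722
```

Call:
arm_command:
  translation:
    - [-0.03, 0.3, 0]
    - [-0.03, 0.6, 0]
    - [-0.03, 0.85, 0]
    - [-0.03, 0.92, 0]
    - [-0.03, 0.92, 0]
  rotation:
    - [0, 0, 0]
    - [0, 0, 0]
    - [0, 0, 0]
    - [0, 0, 0]
    - [0, 0, 0]
  grip: [-0.2, -0.2, -0.2, -0.2, -0.2]

```text
time_s: 38.25
position: [0.4461, -0.1534, 0.0289]
tcp_rot: [[0.0, -0.001, 1.0], [-1.0, 0.0, 0.0], [-0.0, -1.0, -0.001]]
force: [-0.7, 0.3, 0.3]
opening: 0.597
```

Call:
arm_command:
  translation:
    - [0, 0, 0]
    - [0, 0, 0]
    - [0, 0, 0]
    - [0, 0, 0]
    - [0, 0, 0]
  rotation:
    - [0, 0, 0]
    - [0, 0, 0]
    - [0, 0, 0]
    - [0, 0, 0]
    - [0, 0, 0]
  grip: [1, 1, 1, 1, 1]

```text
time_s: 38.75
position: [0.4461, -0.1533, 0.0296]
tcp_rot: [[0.0, 0.001, 1.0], [-1.0, -0.0, 0.0], [0.0, -1.0, 0.001]]
force: [-0.4, -0.0, 2.7]
opening: 0.242
```

Call:
arm_command:
  translation:
    - [0, 0, 0]
    - [0, 0, 0]
    - [0, 0, 0]
  rotation:
    - [0, 0, 0]
    - [0, 0, 0]
    - [0, 0, 0]
  grip: [1, 1, 1]

```text
time_s: 39.05
position: [0.4461, -0.1533, 0.0296]
tcp_rot: [[0.0, 0.001, 1.0], [-1.0, -0.0, 0.0], [0.0, -1.0, 0.001]]
force: [-0.3, -0.2, 5.7]
opening: 0.242
```

Call:
arm_command:
  translation:
    - [0, -0.3, 0]
    - [0, -0.6, 0]
    - [0, -1, 0]
    - [0, -1, 0]
  rotation:
    - [0, 0, 0]
    - [0, 0, 0]
    - [0, 0, 0]
    - [0, 0, 0]
  grip: [1, 1, 1, 1]

```text
time_s: 39.45
position: [0.4477, -0.1542, 0.112]
tcp_rot: [[0.0, 0.006, 1.0], [-1.0, -0.004, 0.0], [0.004, -1.0, 0.006]]
force: [-2.0, -0.7, -0.3]
opening: 0.24
```

Call:
arm_command:
  translation:
    - [-0.3, -0.05, 0.25]
    - [-0.6, -0.1, 0.5]
    - [-0.99, -0.15, 0.815]
  rotation:
    - [0, 0, 0]
    - [0, 0, 0]
    - [0, 0, 0]
  grip: [1, 1, 1]

```text
time_s: 39.75
position: [0.5108, -0.0736, 0.1205]
tcp_rot: [[-0.002, -0.002, 1.0], [-1.0, 0.0, -0.002], [-0.0, -1.0, -0.002]]
force: [0.4, -0.3, -0.5]
opening: 0.236
```

Call:
arm_command:
  translation:
    - [-0.3, 0, 0.25]
    - [-0.6, 0, 0.5]
    - [-0.99, 0, 0.815]
  rotation:
    - [0, 0, 0]
    - [0, 0, 0]
    - [0, 0, 0]
  grip: [1, 1, 1]

```text
time_s: 40.05
position: [0.5759, 0.0061, 0.1199]
tcp_rot: [[-0.0, -0.003, 1.0], [-1.0, 0.0, -0.0], [-0.0, -1.0, -0.003]]
force: [0.5, -1.0, -0.2]
opening: 0.246
```

Call:
arm_command:
  translation:
    - [-0.3, 0, 0.25]
    - [-0.6, 0, 0.5]
    - [-0.99, 0, 0.815]
    - [-0.99, 0, 0.815]
    - [-0.99, 0, 0.815]
  rotation:
    - [0, 0, 0]
    - [0, 0, 0]
    - [0, 0, 0]
    - [0, 0, 0]
    - [0, 0, 0]
  grip: [1, 1, 1, 1, 1]

```text
time_s: 40.55
position: [0.6407, 0.0853, 0.1197]
tcp_rot: [[0.002, -0.002, 1.0], [-1.0, -0.0, 0.002], [0.0, -1.0, -0.002]]
force: [0.2, -0.5, 0.3]
opening: 0.247
```

```bash
python3 - <<'E'
from h import *
im,K,R,t=cam("wrist"); cv2.imwrite("pics/w13.png",im[:400,150:500])
np.savez("w13.npz",K=K,R=R,t=t)
s=bot.read_state();print(s["position"],np.round(s["tcp_rot"],3),s["opening"],s["force"])
detect("wrist",K,R,t,["filter_plate"])
E
```

```text
[0.64011323 0.08447492 0.11976875] [[ 0.001 -0.003  1.   ]
 [-1.    -0.     0.001]
 [ 0.    -1.    -0.003]] 0.23928790564657265 [ 0.10510161 -0.4538728   0.24453526]
wrist filter_plate pt [314.  56.] [0.6348 0.2122] 0.91
   box [256.   1. 372. 202.] 0.66
```

View pics/w13.png

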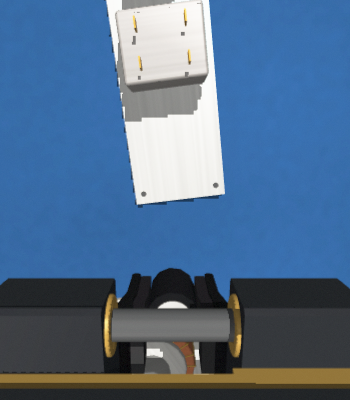

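The near corners of the right bare end are at full-image pixels (287,205) and (374,194), and the cap is held upright.

```bash
python3 - <<'E'
from h import *
d=np.load("w13.npz");K,R,t=d["K"],d["R"],d["t"]
B=lambda u,v:back((u,v),.004,K,R,t)[:2]
a,b=B(287,205),B(374.5,194); y=np.array([-.1196,.9928]); print(a,b,np.linalg.norm(a-b),(a+b)/2+.0375*y)
E
```

```text
[0.61491257 0.11313855] [0.67820045 0.12128464] 0.06380998974273222 [0.64207151 0.1544416 ]
```

Call:
arm_command:
  translation:
    - [-0.3, 0, 0]
    - [-0.6, 0, 0.005]
    - [-0.88, 0, 0.005]
    - [-0.88, 0, 0.005]
  rotation:
    - [0, 0, 0]
    - [0, 0, 0]
    - [0, 0, 0]
    - [0, 0, 0]
  grip: [1, 1, 1, 1]

```text
time_s: 41.1
position: [0.6409, 0.1563, 0.1211]
tcp_rot: [[0.002, -0.001, 1.0], [-1.0, 0.001, 0.002], [-0.001, -1.0, -0.001]]
force: [0.4, -0.6, -0.7]
opening: 0.239
```

Call:
arm_command:
  translation:
    - [0, 0.3, 0]
    - [0, 0.6, 0]
    - [0, 0.85, 0]
    - [0, 0.98, 0]
    - [0, 0.98, 0]
  rotation:
    - [0, 0, 0]
    - [0, 0, 0]
    - [0, 0, 0]
    - [0, 0, 0]
    - [0, 0, 0]
  grip: [1, 1, 1, 1, 1]

```text
time_s: 41.6
position: [0.6404, 0.1535, 0.0411]
tcp_rot: [[-0.001, -0.004, 1.0], [-1.0, -0.001, -0.001], [0.001, -1.0, -0.004]]
force: [-0.6, -0.1, 0.9]
opening: 0.242
```

Call:
arm_command:
  translation:
    - [0, 0.02, 0]
    - [0, 0.05, 0]
    - [0, 0.06, 0]
    - [0, 0.06, 0]
    - [0, 0.06, 0]
  rotation:
    - [0, 0, 0]
    - [0, 0, 0]
    - [0, 0, 0]
    - [0, 0, 0]
    - [0, 0, 0]
  grip: [1, 1, 1, 1, 1]

```text
time_s: 42.1
position: [0.642, 0.155, 0.0385]
tcp_rot: [[0.0, 0.001, 1.0], [-1.0, 0.0, 0.0], [-0.0, -1.0, 0.001]]
force: [0.5, -1.2, -0.6]
opening: 0.24
```

Down 4.7 mm, then release and retreat.

Call:
arm_command:
  translation:
    - [0, 0.02, 0]
    - [0, 0.04, 0]
    - [0, 0.057, 0]
    - [0, 0.057, 0]
    - [0, 0.057, 0]
  rotation:
    - [0, 0, 0]
    - [0, 0, 0]
    - [0, 0, 0]
    - [0, 0, 0]
    - [0, 0, 0]
  grip: [1, 1, 1, 1, 1]

```text
time_s: 42.6
position: [0.6418, 0.1549, 0.0337]
tcp_rot: [[0.0, -0.0, 1.0], [-1.0, 0.0, 0.0], [-0.0, -1.0, -0.0]]
force: [-1.1, 1.3, 3.0]
opening: 0.242
```

Call:
arm_command:
  translation:
    - [0, 0, 0]
    - [0, 0, 0]
    - [0, 0, 0]
    - [0, 0, 0]
    - [0, 0, 0]
  rotation:
    - [0, 0, 0]
    - [0, 0, 0]
    - [0, 0, 0]
    - [0, 0, 0]
    - [0, 0, 0]
  grip: [-1, -1, -1, -1, -1]

```text
time_s: 43.1
position: [0.6418, 0.1549, 0.0333]
tcp_rot: [[0.0, -0.0, 1.0], [-1.0, -0.0, 0.0], [0.0, -1.0, -0.0]]
force: [0.6, 0.5, 0.1]
opening: 0.613
```

Call:
arm_command:
  translation:
    - [0, -0.3, 0]
    - [0, -0.6, 0]
    - [0, -1, 0]
    - [0, -1, 0]
  rotation:
    - [0, 0, 0]
    - [0, 0, 0]
    - [0, 0, 0]
    - [0, 0, 0]
  grip: [-1, -1, -1, -1]

```text
time_s: 43.5
position: [0.6451, 0.1552, 0.1181]
tcp_rot: [[0.0, 0.01, 1.0], [-1.0, 0.001, 0.0], [-0.001, -1.0, 0.01]]
force: [1.0, -0.6, 0.4]
opening: 0.958
```

Call:
arm_command:
  translation:
    - [0, -0.2, -0.3]
    - [0, -0.4, -0.6]
    - [0, -0.6, -1]
    - [0, -0.6, -1]
  rotation:
    - [0, 0, 0]
    - [0, 0, 0]
    - [0, 0, 0]
    - [0, 0, 0]
  grip: [-1, -1, -1, -1]

```text
time_s: 43.9
position: [0.5575, 0.1552, 0.1623]
tcp_rot: [[0.001, -0.004, 1.0], [-1.0, -0.0, 0.001], [0.0, -1.0, -0.004]]
force: [0.4, -0.4, -0.6]
opening: 0.999
```

Call:
arm_command:
  translation:
    - [0, -0.2, -0.3]
    - [0, -0.4, -0.6]
    - [0, -0.6, -1]
    - [0, -0.6, -1]
  rotation:
    - [0, 0, 0]
    - [0, 0, 0]
    - [0, 0, 0]
    - [0, 0, 0]
  grip: [-1, -1, -1, -1]

```text
time_s: 44.3
position: [0.4784, 0.1551, 0.2101]
tcp_rot: [[0.001, -0.003, 1.0], [-1.0, -0.0, 0.001], [0.0, -1.0, -0.003]]
force: [0.1, 0.4, 0.1]
opening: 1.002
```

```bash
python3 - <<'E'
from h import *
im={n:cam(n) for n in ["scene","side"]}
for n in im: detect(n,*im[n][1:],["toroid","clamp","big_cap","small_cap","relay"])
s=im["side"][0][110:440,300:440]; e=im["scene"][0][130:410,210:490]
cv2.imwrite("pics/fin.png",np.hstack([cv2.resize(s,(255,600)),cv2.resize(e,(545,600))]))
E
```

```text
scene toroid pt [369. 271.] [0.6248 0.0064] 0.57
   box [350. 253. 386. 286.] 0.8
scene clamp pt [365. 256.] [0.6008 0.0314] 0.55
   box [352. 240. 383. 268.] 0.79
   box [438. 166. 460. 193.] 0.26
scene big_cap pt [283. 354.] [ 0.6177 -0.2018] 0.56
   box [268. 323. 298. 364.] 0.56
   box [399. 173. 468. 243.] 0.33
scene small_cap pt [422. 223.] [0.6353 0.16  ] 0.5
   box [417. 204. 435. 229.] 0.48
scene relay pt [319. 247.] [0.5258 0.0041] 0.6
scene relay pt [281. 354.] [ 0.6165 -0.2038] 0.35
   box [438. 166. 459. 192.] 0.92
   box [306. 225. 327. 254.] 0.9
side toroid pt [369. 259.] [0.6291 0.0012] 0.66
   box [351. 240. 391. 277.] 0.6
side clamp pt [369. 246.] [0.6335 0.03  ] 0.57
   box [354. 229. 384. 259.] 0.76
side big_cap pt [391. 370.] [ 0.6262 -0.2019] 0.96
   box [378. 338. 406. 384.] 0.87
side small_cap pt [365. 194.] [0.6465 0.1545] 0.73
   box [357. 174. 372. 195.] 0.51
side relay pt [303. 266.] [ 0.5203 -0.0021] 0.92
side relay pt [345. 151.] [0.6266 0.2791] 0.76
side relay pt [392. 369.] [ 0.6272 -0.2006] 0.73
   box [339. 132. 357. 154.] 0.95
   box [289. 245. 314. 273.] 0.95
```

View pics/fin.png

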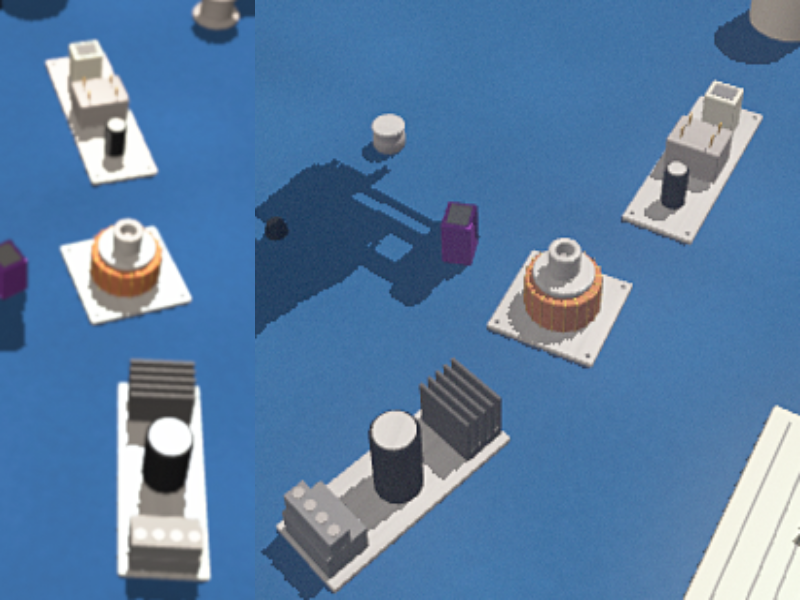

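Both cameras show all five parts upright, seated and let go: clamp on ring on stud, big cap between heatsink and block, relay left of the can and small cap right of it. The gripper is clear of everything.

```bash
python3 -c "
from rig import bot
print(bot.read_state()['time_s'],bot.hand_in())"
```

```text
the job is handed in; nothing more can be done
45.4 None
```

I placed all five parts in the order you asked, let go of each, and handed the job in at 45.4 s of the 125 s allowed. No verdict was reported.

1. **Stud plate:** the ring transformer lies flat over the stud, and the clamp sits flat on top of it, hub up, with the stud in its bore.
2. **Rectifier plate:** the big black capacitor stands midway between the heatsink and the terminal block.
3. **Filter plate:** the white relay stands left of the can and the small black capacitor right of it, each in the middle of its bare end. I did not touch the purple one.

**Last checks:** The scene and side pictures show everything upright and seated, with the gripper clear. The largest force reading I saw was about 6 N, well under the limits.

**Disagreements:**
- **Networks against measurements:** the last network positions differed by about 5 mm for the big capacitor and up to 9 mm for the small one. For the relay, the side camera was about 11 mm off. I relied on my plate measurements and the arm's release positions, which agreed to about 1 mm for the relay and both capacitors.
- **Wrong labels:** the networks also gave a low-confidence "relay" on the big capacitor, and the purple box as a relay with high confidence. I ignored both.
- **Heatsink gap:** I measured it at about 95 mm against the stated 92 mm. Two ways of finding its middle agreed to about 1.5 mm.

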